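Fetch the code reader from behind the reagent bottles

ROBOT

A 6-joint arm with a two-finger parallel gripper is mounted at the origin on a cart in front of the work surface, level with it; the furniture and walls round the work are solid. World frame = base frame: x ahead of the robot, y to its left, z up, the work surface at z = 0. Lengths are in m, angles in degrees, forces in N, time in s.
With the tool pointing down it reaches from about 0.35 to 0.875 m from the base axis. Payload 4.2 kg.
Tool frame: the origin (TCP) lies on the centre line of the jaws, within the pads' length; the fingertips stand 19 mm ahead of it and the grasp point (between the pads) is the TCP; z points along the fingers, y is the line along which they close (so a half turn about z gives the same grasp; the last joint's range is limited). The gripper opens to 87 mm and grips with 3 to 60 N. Pads are 19 mm wide; open, the fingers measure 117 mm over their backs; the gripper's body (75 mm by 190 mm) begins 51 mm behind the grasp point.
Start: joints at [-60.756, 22.042, 0.453, 0, -68.411, -14.817], TCP at [0.156, -0.605, 0.242] pointing down, gripper open.
Joint ranges: [-179.83, 179.83], [-69.29, 118.12], [-61.27, 80.66], [-181.25, 117.63], [-171.15, -9.14], [-177.46, 177.46]. Speed limits (degrees/s): [159.86, 159.86, 180, 180, 180, 180].

INTERFACE

Orientations are given as a 3x3 rotation matrix whose columns are the frame's x, y, z axes.
In Python, from station import sense, capture, finish_job, search_frame, masks_of gives the robot as it stands.
- The arm moves only by the tool drive_tool, never from a script. Its argument "rows" is a list of rows, each a list of 7 numbers: the opening in per cent of the stroke, from 0 (shut) to 100 (fully open), then the shift along the world's x, y, z in mm, then the turn, a rotation vector about the world's x, y, z in rad. In form: [[fingers, dx, dy, dz, wx, wy, wz], ...]. A call has 1 to 5 rows; each row shifts and turns the commanded pose from where the row before left it; what a row does not reach is not made up. A row lasts 1/12 s, in which the tool goes at most 41.7 mm and 7.16 degrees, less where a joint would pass 70% of its speed; a pose out of reach is approached as far as the arm can. A call is refused whole if a number of a shift passes 41.7 or a number of a turn 0.125, either way. A call with a gripper value outside its range is refused whole. The fingers move at their own pace and stop on an object; the grip force is fixed at half the most. Time passes only in rows, so rows that do not move let the fingers close. It gives the time, the measured TCP pose, the force, the opening and the grip force at its end, in the units of the state.
- sense(): the state, without advancing time (a new reading comes with each control period).
- capture(name): name is "scene" or "top" or "wrist"; returns a dict with "frame" (480x640x3 uint8, red, green, blue), "z_map" (480x640 float32, m along the optical axis (not along the pixel's ray), 0 where there is no reading), "fx", "fy", "cx", "cy" (pixels), "R" (3x3) and "t" (3): a world point X has camera coordinates R X + t; the wrist camera has in their place "T_tool_cam" (4x4, takes a point from camera to tool coordinates, whose origin is the TCP and whose axes are the flange's). Camera axes: x right, y down, z forward; pixel columns grow to the right and rows downward; lengths in m; the calibration is good to about 2 mm. The wrist camera is an equidistant fisheye: a pixel r from the principal point sees the ray r / f radians off the axis. A picture is of the moment at which its call begins: read the wrist's pose just before it.
- finish_job(): hands the job in; it is judged then, once.
Trained networks look in a picture, given as the dict that the camera call returned (one of the last four; its "shot" number tells which), for a name from the list of things; names that differ only in an ending like _2 or _b are one class to them, and where a whole thing is asked for, a point or a joint stands for the part that bears it (a point fixed in the world has none). Each returns a list of dicts, best first, with "p" (0 to 1); they miss things now and then, are a little off and sometimes report something else, mostly with a low value. They report only what shows in the picture. A call takes as long as a camera call. They do not tell look-alikes from the thing itself.
- search_frame(label, picture): "xy" ([column, row] in pixels, amid what is visible of it).
- masks_of(label, picture): "region" (480x640 bool, what is visible of it) and "xy" ([column, row] in pixels, amid what is visible of it).
The state is a dict: "time_s": time; "joints": joint angles; "joint_velocities": joint speeds; "effort": joint torques, N m; "tcp_pos": TCP position; "ee_rot": TCP orientation; "wrist_force": force on the tool from outside, world axes, zero at the start; "moment": the same for the moment, N m; "gripper_width": opening from 0.0 (shut) to 1.0 (fully open); "gripper_force": force on a finger pad.
Only numpy, scipy, OpenCV 4.12 (cv2) and the standard library are available. Lean on these libraries where they do the work, as an engineer would, in place of code of your own. Each camera call takes 0.05 s, during which the arm holds its last target. There are 200 camera calls.

TASK

The code reader lies at the back of the blue storage board behind two reagent bottles. Stand both bottles in the yellow spill tray first, leaving the reader where it is; then, while they both stand there, set the reader squarely in the middle of the green pad, its long side along the pad's long side, and finally put each bottle back upright on the very spot where it stood at the start. Do not tip the bottles over, and leave the loose vial and the screwdriver alone.

Things in the scene. Friction and masses are not known exactly. Their poses are not given: they have to be found in the camera images.
- bottle_amber: brown reagent bottle with black screw cap, round, body diameter 56, straight-sided up to 85, 118 high in all, about 0.2 kg; origin at the centre of its underside, z up along its axis. Starts upright on one of the two round spots of the board, within about 5 of the spot's centre; which spot changes
- bottle_white: white reagent bottle with blue screw cap, round, body diameter 48, straight-sided up to 68, 95 high in all, about 0.13 kg; origin at the centre of its underside, z up along its axis. Starts upright on the other spot
- reader: flat light grey code reader, a box 92 (its x) by 64 (its y) by 31 high, about 0.2 kg; origin at the centre of its underside, z up. Starts flat on the board with its long side close behind both bottles (gap 1 to 15), so that there is no room for the gripper until they are gone; grip it across the 64 mm width
- board: blue storage board, fixed, 190 (its x, away from the robot) by 180 (its y), top 6 above the bench; origin: centre of its underside. Two white flat round spots with dark rims, 64 across, at x -55, y +42 and -42; the reader lies at about x +10, y 0. Rear aluminium lip, inner face at x +89, 26 high; side lips on the rear half, inner faces at y +/-85, 18 high. Front open
- spill_tray: yellow shallow tray, fixed, 210 (its x) by 120 (its y), rim 14 high and 4 thick, floor 4 thick; origin at the centre of its underside. Both bottles fit in it one behind the other along x. It stands left or right of the board
- pad: flat green pad with black rubber edge, fixed, 86 (its x) by 114 (its y), 4 high; origin at the centre of its underside. It lies on the other side of the board from the tray
- vial: small capped brown vial standing on the bench between board and robot, diameter 29, 81 high; origin at the centre of its underside. To be left alone
- screwdriver: screwdriver with orange handle lying on the bench between board and robot, 175 long along its y, 27 thick; origin at the middle of its underside. To be left alone
- cap_press: tall dark hand press, fixed, never to be touched, 170 (x) by 124 (y) by 376 high with its lever, ball at the lever's end; origin at the centre of its underside. It stands at the right of the bench between the robot's starting pose and the work: draw the gripper in towards the robot's base before swinging to the left, or go round it
Not all that is in view belongs to the job. There is more than one size of the bottle_white; the one meant has the size given above.

How it is judged (in metres and radians):
On the way, in this order (a step that is already met when the one before it is completed fails the run):
1. both bottles stand released in the spill tray, the reader still in its place (x of bottle_amber in the frame of spill_tray between -0.08 and 0.08 m and y of bottle_amber in the frame of spill_tray between -0.034 and 0.034 m and z of each of bottle_amber, bottle_white in the frame of spill_tray below 0.012 m and angle between each of bottle_amber, bottle_white's own z axis and vertical below 0.1 rad and linear speed of each of bottle_amber, bottle_white below 0.03 m/s and x of bottle_white in the frame of spill_tray between -0.08 and 0.08 m and y of bottle_white in the frame of spill_tray between -0.034 and 0.034 m and contact force between each of bottle_amber, bottle_white and the fingers below 0.05 N and distance of reader from where it was at the start of the episode below 0.03 m), for 0.2 s.
2. the reader lies released and square on the middle of the pad while both bottles stand in the tray (horizontal distance between reader and pad below 0.014 m and z of reader in the frame of pad below 0.01 m and angle between each of reader, bottle_amber, bottle_white's own z axis and vertical below 0.1 rad and angle between the x axis of reader and the y axis of pad, either way round below 0.2 rad and linear speed of each of reader, bottle_amber, bottle_white below 0.03 m/s and contact force between reader and the fingers below 0.05 N and x of bottle_amber in the frame of spill_tray between -0.08 and 0.08 m and y of bottle_amber in the frame of spill_tray between -0.034 and 0.034 m and z of each of bottle_amber, bottle_white in the frame of spill_tray below 0.012 m and x of bottle_white in the frame of spill_tray between -0.08 and 0.08 m and y of bottle_white in the frame of spill_tray between -0.034 and 0.034 m), for 0.2 s.
At the end, for the whole second after the job is handed in: the reader lies flat, released and at rest on the pad, centre within 14 mm of the pad's centre and its long side within 0.2 rad of the pad's long side; each bottle stands upright, released and at rest within 14 mm of where it stood at the start (horizontal distance between reader and pad below 0.014 m and z of reader in the frame of pad below 0.01 m and angle between each of reader, bottle_amber, bottle_white's own z axis and vertical below 0.1 rad and angle between the x axis of reader and the y axis of pad, either way round below 0.2 rad and linear speed of each of reader, bottle_amber, bottle_white below 0.03 m/s and contact force between each of reader, bottle_amber, bottle_white and the fingers below 0.05 N and distance of each of bottle_amber, bottle_white from where it was at the start of the episode below 0.014 m); the robot touches nothing.
It fails at once if a bottle is tipped over (angle between any of bottle_amber, bottle_white's own z axis and vertical above 0.6 rad).
It fails at once if the vial is knocked over or shifted by more than 25 mm (distance of vial from where it was at the start of the episode above 0.025 m or angle between vial's own z axis and vertical above 0.5 rad).
It fails at once if the screwdriver is shifted by more than 30 mm (distance of screwdriver from where it was at the start of the episode above 0.03 m).
It also fails if it takes over 128 s, if anything falls off the work surface, if the arm or the gripper's body presses on something with over 40 N, if the wrist force passes 120 N, or if a joint passes its speed limit or range.

## Working session

There is one attempt and no reset: what is moved stays moved. The work goes in short steps, Python scripts to look and compute and a tool call to move; the robot and the scene stay as the last step left them, time stands still between calls to the robot, and variables do not carry over. Pictures are saved under pics/ and viewed, at most 14 in all, crops included, and the job is handed in when it is done.

Besides the shell and the picture viewer there is one more tool, called by a JSON object that holds its "api" and its "payload", one argument or row to a line. drive_tool: Moves the arm, as the interface text tells. Its arguments: {"type":"object","properties":{"rows":{"type":"array"}},"required":["rows"]}

```bash
mkdir -p pics; cat > h.py <<'E'
import numpy as np, cv2
from station import sense, capture, finish_job, search_frame, masks_of
def world(c,mask=None):
    v,u=np.mgrid[0:480,0:640]; z=c["z_map"].astype(float)
    P=np.stack([(u-c["cx"])/c["fx"]*z,(v-c["cy"])/c["fy"]*z,z],-1)
    return (P-np.array(c["t"]))@np.array(c["R"])
def save(c,n): cv2.imwrite(f"pics/{n}.png",c["frame"][:,:,::-1])
E
python3 - <<'E'
from h import *
s=sense(); print(s["time_s"],s["tcp_pos"],s["ee_rot"],s["gripper_width"])
for n in("scene","top"):
    c=capture(n); save(c,n); W=world(c)
    print(n,"cam at",-np.array(c["R"]).T@np.array(c["t"]))
    for l in "bottle_amber bottle_white reader board spill_tray pad vial screwdriver cap_press".split():
        for m in masks_of(l,c)[:3]:
            r=m["region"]&(c["z_map"]>0); w=W[r]
            if len(w): print(l,round(m["p"],2),np.round(m["xy"]),r.sum(),"lo",np.percentile(w,2,0).round(3),"hi",np.percentile(w,98,0).round(3))
E
```

```text
0.0 [ 0.15558885 -0.6047481   0.24046827] [[-9.68517350e-01 -2.48945324e-01 -6.07463741e-04]
 [-2.48946056e-01  9.68515090e-01  2.09346545e-03]
 [ 6.71793643e-05  2.17878331e-03 -9.99997624e-01]] 0.9998521698434758
scene cam at [-0.44980916  0.46952935  0.66043351]
bottle_amber 0.91 [259. 231.] 950 lo [0.497 0.02  0.014] hi [0.533 0.068 0.125]
bottle_white 0.94 [292. 230.] 719 lo [ 0.493 -0.061  0.01 ] hi [ 0.525 -0.022  0.101]
bottle_white 0.59 [324. 200.] 1120 lo [ 0.576 -0.202  0.   ] hi [ 0.656 -0.145  0.126]
reader 0.57 [281. 230.] 300 lo [ 0.551 -0.054  0.008] hi [ 0.611 -0.006  0.039]
board 0.64 [251. 247.] 1668 lo [ 0.479 -0.095  0.001] hi [0.677 0.083 0.027]
spill_tray 0.61 [194. 274.] 3332 lo [0.426 0.14  0.001] hi [0.638 0.265 0.015]
vial 0.65 [267. 270.] 369 lo [0.408 0.06  0.005] hi [0.436 0.086 0.082]
screwdriver 0.59 [307. 269.] 458 lo [ 0.394 -0.083  0.004] hi [0.417 0.025 0.028]
top cam at [ 0.42589798 -0.12308145  1.28520218]
bottle_amber 0.66 [264. 224.] 747 lo [0.499 0.01  0.017] hi [0.55  0.061 0.127]
bottle_white 0.91 [370. 188.] 896 lo [ 0.578 -0.206  0.028] hi [ 0.635 -0.15   0.13 ]
bottle_white 0.59 [356. 282.] 763 lo [ 0.396 -0.175  0.089] hi [ 0.451 -0.123  0.129]
bottle_white 0.29 [410. 247.] 2225 lo [ 0.457 -0.324  0.   ] hi [ 0.541 -0.215  0.011]
reader 0.74 [289. 200.] 1448 lo [ 0.554 -0.057  0.019] hi [0.619 0.031 0.042]
board 0.88 [294. 185.] 5085 lo [ 0.485 -0.102  0.002] hi [0.672 0.076 0.027]
board 0.63 [265. 222.] 756 lo [0.499 0.01  0.008] hi [0.552 0.063 0.127]
spill_tray 0.56 [190. 225.] 5723 lo [ 0.433  0.137 -0.001] hi [0.634 0.26  0.016]
pad 0.84 [413. 246.] 2188 lo [ 0.457 -0.323  0.   ] hi [ 0.541 -0.215  0.011]
pad 0.64 [290. 201.] 1487 lo [ 0.554 -0.059  0.008] hi [0.619 0.032 0.042]
vial 0.48 [245. 273.] 189 lo [0.412 0.051 0.021] hi [0.441 0.076 0.085]
screwdriver 0.58 [294. 287.] 574 lo [ 0.396 -0.113  0.013] hi [0.421 0.019 0.03 ]
```

```bash
python3 - <<'E'
import cv2
for n,(a,b,c,d) in {"scene":(150,330,140,420),"top":(120,330,120,480)}.items():
    i=cv2.imread(f"pics/{n}.png")[a:b,c:d]; k=800/i.shape[1]
    cv2.imwrite(f"pics/{n}_c.png",cv2.resize(i,None,fx=k,fy=k,interpolation=cv2.INTER_CUBIC))
E
```

```text
(no output)
```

View pics/scene_c.png

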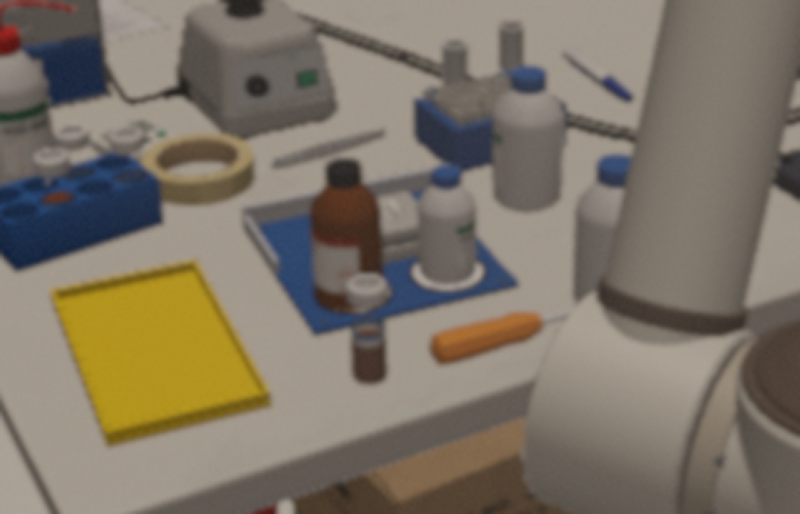

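View pics/top_c.png

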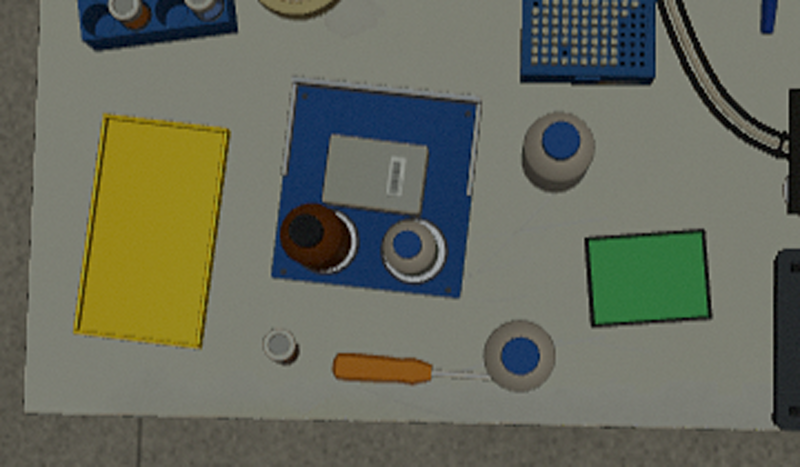

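View pics/top.png

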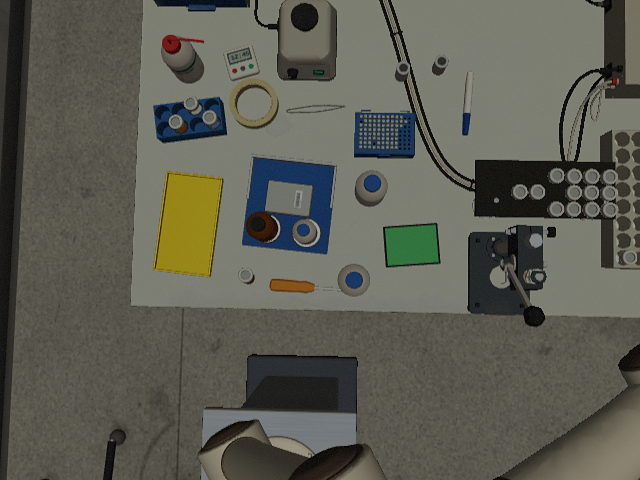

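The bottle meant has to be 95 mm high. The white candidates in the top view are (306,232) on the board spot, (371,187) and (353,280). The depth data put the last two at about 125 mm high, so the small one on the spot at (306,232) is the one meant. The amber bottle is at (263,227), the tray is on the left at (190,225), and the pad is on the right at (413,246). I'll check the press's extent and the board, tray, pad and reader yaws, then move.

```bash
python3 - <<'E'
from h import *
c=capture("top"); W=world(c); v,u=np.mgrid[0:480,0:640]
r=(u>455)&(u<570)&(v>215)&(v<335)&(c["z_map"]>0)
for lo,hi in((.05,.2),(.2,.33),(.33,.5)):
    q=W[r&(W[...,2]>lo)&(W[...,2]<hi)]; print(lo,len(q),q.min(0).round(3) if len(q) else 0,q.max(0).round(3) if len(q) else 0)
for l in("board","spill_tray","pad","reader"):
    m=masks_of(l,c)[0]; k=m["region"]&(c["z_map"]>0); print(l,cv2.minAreaRect((W[k][:,:2]*1000).astype(np.float32)))
w=capture("wrist"); print(w["T_tool_cam"],w["fx"],w["cx"],w["cy"],[k for k in w])
E
```

```text
0.05 529 [ 0.413 -0.566  0.05 ] [ 0.558 -0.382  0.2  ]
0.2 2435 [ 0.39  -0.498  0.2  ] [ 0.525 -0.401  0.33 ]
0.33 394 [ 0.362 -0.427  0.331] [ 0.398 -0.396  0.38 ]
board ((581.4432983398438, -11.584892272949219), (183.19891357421875, 197.17727661132812), 85.4458236694336)
spill_tray ((533.5074462890625, 201.6674346923828), (129.52586364746094, 215.91151428222656), 84.0844497680664)
pad ((499.2149658203125, -269.764404296875), (86.17411804199219, 114.61679077148438), 5.40407133102417)
reader ((589.4483032226562, -12.699668884277344), (93.34921264648438, 68.87185668945312), 84.77490234375)
[[ 6.48244744e-04 -9.54273503e-01 -2.98934208e-01  8.17343167e-02]
 [ 9.99999714e-01  5.02475196e-04  5.64491410e-04  5.85816598e-04]
 [-3.88472170e-04 -2.98934489e-01  9.54273556e-01 -1.43249550e-01]
 [ 0.00000000e+00  0.00000000e+00  0.00000000e+00  1.00000000e+00]] 371.64829954431775 325.4131396734193 242.75977901731176 ['frame', 'z_map', 'fx', 'fy', 'cx', 'cy', 'T_tool_cam', 'shot']
```

{"api": "drive_tool", "payload": {
  "rows": [
    [100, -12, 40, 12, 0, 0, 0],
    [100, -12, 40, 12, 0, 0, 0],
    [100, -12, 40, 12, 0, 0, 0],
    [100, -12, 40, 12, 0, 0, 0],
    [100, -10, 30, 12, 0, 0, 0]
  ]
}}

```text
time_s: 1.72
tcp_pos: [0.0986, -0.4192, 0.2998]
ee_rot: [[-0.968, -0.249, -0.0], [-0.249, 0.968, 0.001], [-0.0, 0.001, -1.0]]
wrist_force: [0.3, 0.1, 0.5]
gripper_width: 1.003
gripper_force: 0.0
```

{"api": "drive_tool", "payload": {
  "rows": [
    [100, 30, 38, 0, 0, 0, 0.112],
    [100, 30, 38, 0, 0, 0, 0.112],
    [100, 35, 27, 0, 0, 0, 0.112],
    [100, 35, 27, 0, 0, 0, 0.112],
    [100, 30, 30, 0, 0, 0, 0.112]
  ]
}}

```text
time_s: 2.13
tcp_pos: [0.2479, -0.2748, 0.3003]
ee_rot: [[-0.685, -0.729, 0.002], [-0.729, 0.685, -0.001], [-0.001, -0.002, -1.0]]
wrist_force: [1.6, -1.0, 0.3]
gripper_width: 1.001
gripper_force: 0.0
```

{"api": "drive_tool", "payload": {
  "rows": [
    [100, 30, 30, 0, 0, 0, 0.112],
    [100, 25, 35, 0, 0, 0, 0.112],
    [100, 25, 38, 0, 0, 0, 0.112],
    [100, 20, 40, 0, 0, 0, 0.112],
    [100, 20, 40, 0, 0, 0, 0.112]
  ]
}}

```text
time_s: 2.55
tcp_pos: [0.3611, -0.1013, 0.3]
ee_rot: [[-0.192, -0.981, 0.001], [-0.981, 0.192, 0.0], [-0.0, -0.001, -1.0]]
wrist_force: [0.7, -0.2, -0.0]
gripper_width: 1.001
gripper_force: 0.0
```

{"api": "drive_tool", "payload": {
  "rows": [
    [100, 30, 22, 8, 0, 0, 0.1],
    [100, 35, 22, 8, 0, 0, 0],
    [100, 35, 20, 8, 0, 0, 0],
    [100, 20, 0, 0, 0, 0, 0],
    [100, 0, 0, 0, 0, 0, 0]
  ]
}}

```text
time_s: 2.97
tcp_pos: [0.4838, -0.038, 0.3229]
ee_rot: [[-0.097, -0.995, 0.0], [-0.995, 0.097, -0.0], [0.0, -0.0, -1.0]]
wrist_force: [0.8, -0.6, 0.6]
gripper_width: 1.001
gripper_force: 0.0
```

```bash
cat >> h.py <<'E'
def wworld(c,s):
    v,u=np.mgrid[0:480,0:640]; z=c["z_map"].astype(float)
    x=(u-c["cx"])/c["fx"]; y=(v-c["cy"])/c["fy"]; r=np.hypot(x,y); k=np.where(r>1e-9,np.tan(r)/np.maximum(r,1e-9),1)
    P=np.stack([x*k*z,y*k*z,z,np.ones_like(z)],-1)
    Q=P@np.array(c["T_tool_cam"]).T
    return Q[...,:3]@np.array(s["ee_rot"]).T+np.array(s["tcp_pos"])
def look(labels,n=None):
    s=sense(); c=capture("wrist"); W=wworld(c,s)
    if n: save(c,n)
    print("t",s["time_s"],"tcp",np.round(s["tcp_pos"],4))
    out={}
    for l in labels:
        for m in masks_of(l,c)[:2]:
            k=m["region"]&(c["z_map"]>0); q=W[k]
            if len(q)<20: continue
            z=np.percentile(q[:,2],97); top=q[q[:,2]>z-.008]
            print(l,round(m["p"],2),np.round(m["xy"]),"ztop",z.round(4),"topmean",top.mean(0).round(4),"circ",np.round(cv2.minEnclosingCircle((top[:,:2]*1000).astype(np.float32)),1) if 0 else "", "rect",[np.round(a,1) for a in cv2.minAreaRect((top[:,:2]*1000).astype(np.float32))])
            out.setdefault(l,(m,k))
    return s,c,W,out
E
python3 - <<'E'
from h import *
look("bottle_amber bottle_white reader board spill_tray pad".split(),"w1")
E
```

```text
t 2.9667 tcp [ 0.4838 -0.038   0.3229]
bottle_white 0.87 [294. 197.] ztop 0.102 topmean [ 0.5193 -0.046   0.1008] circ  rect [array([519.8, -45.5]), array([25. , 24.2]), np.float64(69.1)]
bottle_white 0.82 [197. 100.] ztop 0.1263 topmean [ 0.6084 -0.1761  0.1251] circ  rect [array([ 609. , -176.4]), array([32.5, 32.3]), np.float64(49.2)]
reader 0.74 [247. 230.] ztop 0.0386 topmean [ 0.5875 -0.0115  0.037 ] circ  rect [array([588.6, -10. ]), array([92.4, 64.8]), np.float64(84.1)]
board 0.86 [234. 190.] ztop 0.0256 topmean [ 0.6562 -0.0246  0.0253] circ  rect [array([585.1,  -9.8]), array([179.7, 178.5]), np.float64(84.9)]
spill_tray 0.81 [309. 372.] ztop 0.0146 topmean [0.5327 0.1968 0.0137] circ  rect [array([525.2,  98.2]), array([331.1, 210.3]), np.float64(84.9)]
pad 0.56 [293.  33.] ztop 0.0061 topmean [ 0.5004 -0.2501  0.0044] circ  rect [array([ 499.4, -255.3]), array([86.7, 93.8]), np.float64(4.7)]
```

View pics/w1.png

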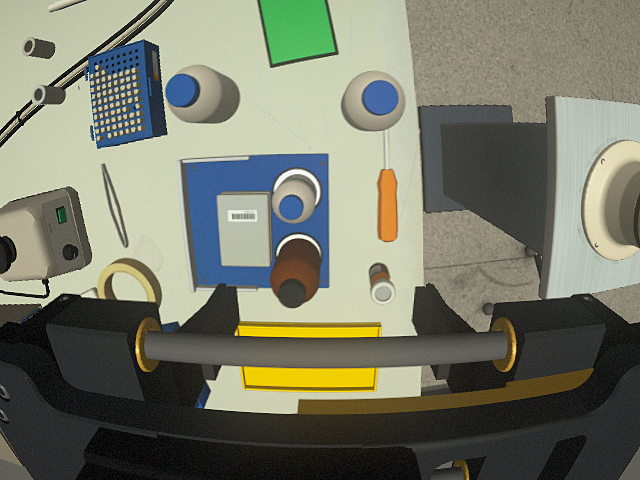

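The wrist view shows the small white bottle with its cap at (291,207), 95 mm above the board. The two look-alikes, at (182,90) and (380,98), are about 125 mm high. The amber cap is at (292,290), the reader at (244,230), the tray at (310,357) and the pad at (298,30).

```bash
python3 - <<'E'
from h import *
s=sense(); c=capture("wrist"); W=wworld(c,s); v,u=np.mgrid[0:480,0:640]; f=c["frame"].astype(int)
k=(u>265)&(u<330)&(v>230)&(v<312)&(c["z_map"]>0)
q=W[k]; cap=q[q[:,2]>.115]; print("amber cap",len(cap),cap.mean(0).round(4),np.round(cv2.minEnclosingCircle((cap[:,:2]*1000).astype(np.float32))[0],1),q[:,2].max().round(3))
b=q[(q[:,2]>.02)&(q[:,2]<.08)]
k=(u>265)&(u<325)&(v>165)&(v<235); q=W[k]; cap=q[(q[:,2]>.094)&(q[:,2]<.11)]; print("white cap",np.round(cv2.minEnclosingCircle((cap[:,:2]*1000).astype(np.float32))[0],1))
# body circle fits
from scipy.optimize import least_squares
for n,(u0,u1,v0,v1,R,zt) in {"amber":(265,330,230,312,.028,.09),"white":(265,325,165,235,.024,.07)}.items():
    k=(u>u0)&(u<u1)&(v>v0)&(v<v1)&(c["z_map"]>0); q=W[k]; q=q[(q[:,2]>.025)&(q[:,2]<zt)&(q[:,0]<.556)]
    r=least_squares(lambda p:np.hypot(q[:,0]-p[0],q[:,1]-p[1])-R,[.52,-.04 if n=="white" else .04],loss="soft_l1",f_scale=.002); print(n,len(q),r.x.round(4))
y=(f[...,0]>150)&(f[...,1]>120)&(f[...,2]<80)&(c["z_map"]>0)&(W[...,2]>-.002)&(W[...,2]<.03)&(W[...,1]>.1)
print("tray",y.sum(),cv2.minAreaRect((W[y][:,:2]*1000).astype(np.float32)))
E
```

```text
amber cap 625 [0.5271 0.0388 0.1233] [527.5  40.3] 0.126
white cap [519.7 -45.5]
amber 895 [0.5279 0.0411]
white 265 [ 0.52   -0.0452]
tray 4336 ((534.217041015625, 201.05039978027344), (129.66461181640625, 213.71812438964844), 81.60580444335938)
```

{"api": "drive_tool", "payload": {
  "rows": [
    [100, 14, 26, -30, 0, 0, 0],
    [100, 14, 26, -30, 0, 0, 0],
    [100, 15, 26, -30, 0, 0, 0],
    [100, 0, 0, 0, 0, 0, 0],
    [100, 0, 0, 0, 0, 0, 0]
  ]
}}

```text
time_s: 3.78
tcp_pos: [0.522, 0.0378, 0.2329]
ee_rot: [[-0.097, -0.995, -0.004], [-0.995, 0.097, -0.002], [0.002, 0.004, -1.0]]
wrist_force: [-0.3, -0.4, 0.1]
gripper_width: 0.999
gripper_force: 0.0
```

{"api": "drive_tool", "payload": {
  "rows": [
    [100, 5, 3, -20, 0, 0, 0],
    [100, 0, 0, -40, 0, 0, 0],
    [100, 0, 0, -40, 0, 0, 0],
    [100, 0, 0, -30, 0, 0, 0],
    [100, 0, 0, 0, 0, 0, 0]
  ]
}}

```text
time_s: 4.2
tcp_pos: [0.5239, 0.0385, 0.1006]
ee_rot: [[-0.101, -0.995, -0.01], [-0.995, 0.101, -0.003], [0.004, 0.009, -1.0]]
wrist_force: [-1.1, -0.4, -1.2]
gripper_width: 1.0
gripper_force: 0.0
```

```bash
python3 - <<'E'
from h import *
s=sense(); c=capture("wrist"); save(c,"w2"); print(s["tcp_pos"],s["wrist_force"])
E
```

```text
[0.52391425 0.03850735 0.10061001] [-1.08628983 -0.44282069 -1.1740463 ]
```

View pics/w2.png

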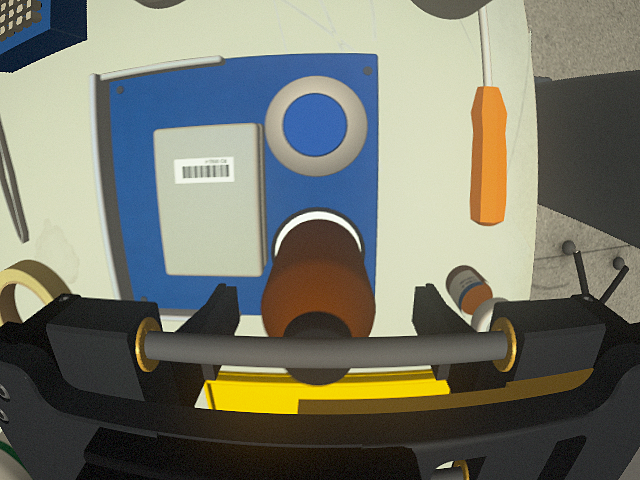

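The amber bottle, at (318,300), stands centred between the open fingers. I'll lower the last 17 mm and grip.

{"api": "drive_tool", "payload": {
  "rows": [
    [100, 3, 2, -16, 0, 0, 0],
    [100, 0, 0, 0, 0, 0, 0],
    [0, 0, 0, 0, 0, 0, 0],
    [0, 0, 0, 0, 0, 0, 0],
    [0, 0, 0, 0, 0, 0, 0]
  ]
}}

```text
time_s: 4.67
tcp_pos: [0.5317, 0.0426, 0.0907]
ee_rot: [[-0.099, -0.995, 0.004], [-0.995, 0.099, 0.001], [-0.001, -0.003, -1.0]]
wrist_force: [0.2, 0.2, -0.0]
gripper_width: 0.854
gripper_force: 0.0
```

{"api": "drive_tool", "payload": {
  "rows": [
    [0, 0, 0, 0, 0, 0, 0],
    [0, 0, 0, 0, 0, 0, 0],
    [0, 0, 0, 0, 0, 0, 0],
    [0, 0, 0, 0, 0, 0, 0],
    [0, 0, 0, 0, 0, 0, 0]
  ]
}}

```text
time_s: 5.08
tcp_pos: [0.5304, 0.0424, 0.0891]
ee_rot: [[-0.099, -0.995, -0.001], [-0.995, 0.099, -0.0], [0.0, 0.001, -1.0]]
wrist_force: [-2.5, 0.5, 5.4]
gripper_width: 0.626
gripper_force: 30.0
```

{"api": "drive_tool", "payload": {
  "rows": [
    [0, 0, 0, 10, 0, 0, 0],
    [0, 0, 0, 25, 0, 0, 0],
    [0, 0, 0, 25, 0, 0, 0],
    [0, 0, 0, 20, 0, 0, 0],
    [0, 0, 0, 0, 0, 0, 0]
  ]
}}

```text
time_s: 5.5
tcp_pos: [0.5336, 0.0431, 0.1733]
ee_rot: [[-0.098, -0.995, 0.009], [-0.995, 0.098, 0.002], [-0.003, -0.009, -1.0]]
wrist_force: [1.2, -1.2, -1.3]
gripper_width: 0.628
gripper_force: 29.9
```

{"api": "drive_tool", "payload": {
  "rows": [
    [0, 14, 30, 0, 0, 0, 0],
    [0, 14, 30, 0, 0, 0, 0],
    [0, 14, 30, 0, 0, 0, 0],
    [0, 14, 30, 0, 0, 0, 0],
    [0, 13, 31, 0, 0, 0, 0]
  ]
}}

```text
time_s: 5.92
tcp_pos: [0.5998, 0.1946, 0.1674]
ee_rot: [[-0.099, -0.995, -0.002], [-0.995, 0.099, -0.0], [0.001, 0.002, -1.0]]
wrist_force: [1.1, -0.0, -1.1]
gripper_width: 0.625
gripper_force: 29.9
```

{"api": "drive_tool", "payload": {
  "rows": [
    [0, 0, 0, -15, 0, 0, 0],
    [0, 0, 0, -15, 0, 0, 0],
    [0, 0, 0, -15, 0, 0, 0],
    [0, 0, 0, 0, 0, 0, 0],
    [0, 0, 0, 0, 0, 0, 0]
  ]
}}

```text
time_s: 6.33
tcp_pos: [0.5989, 0.1929, 0.1219]
ee_rot: [[-0.099, -0.995, -0.003], [-0.995, 0.099, -0.002], [0.002, 0.003, -1.0]]
wrist_force: [0.5, 0.4, -1.2]
gripper_width: 0.627
gripper_force: 29.9
```

```bash
python3 - <<'E'
from h import *
s=sense(); print(s["tcp_pos"],s["wrist_force"])
c=capture("wrist"); save(c,"w3"); 
E
```

```text
[0.59890305 0.1929431  0.12192101] [ 0.54993075  0.4482748  -1.24443428]
```

View pics/w3.png

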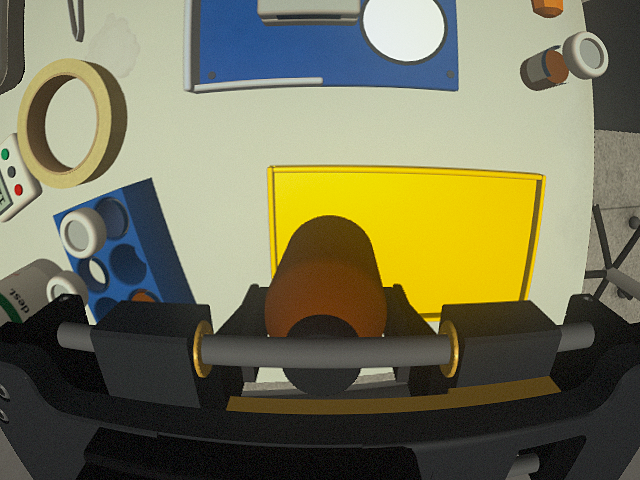

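The amber bottle at (325,290) hangs over the far end of the tray. The tray's near corners are at (270,168) and (545,177). I'll measure those before setting it down.

```bash
python3 - <<'E'
from h import *
s=sense(); c=capture("wrist"); W=wworld(c,s); f=c["frame"].astype(int)
y=(f[...,0]>150)&(f[...,1]>120)&(f[...,2]<80)&(c["z_map"]>0)&(W[...,2]>-.002)&(W[...,2]<.03)
q=W[y]; top=q[q[:,2]>.011]; near=top
e=[]
for a in np.arange(.45,.62,.01):
    m=(q[:,0]>a)&(q[:,0]<a+.01)
    if m.sum()>5: e.append((a+.005,q[m][:,1].min()))
e=np.array(e); p=np.polyfit(e[:,0],e[:,1],1); print("near edge slope deg",np.degrees(np.arctan(p[0])),"y at .533",np.polyval(p,.533)); print("x range",np.percentile(q[:,0],[.3,99.7]),"zmax",np.percentile(q[:,2],99))
k=(W[...,0]>.66)&(W[...,0]<.76)&(W[...,1]>.1)&(W[...,1]<.3)&(W[...,2]<.13); print("rack z",np.percentile(W[k][:,2],99.5), W[k&(W[...,2]>.03)].min(0))
E
```

```text
near edge slope deg -5.696401179175126 y at .533 0.14146427825588992
x range [0.4201274  0.63760513] zmax 0.015019707827368781
rack z 0.08854307088719121 [0.71217291 0.12770441 0.03001934]
```

{"api": "drive_tool", "payload": {
  "rows": [
    [0, -1, 0, -15, 0, 0, 0],
    [0, 0, 0, -12, 0, 0, 0],
    [0, 0, 0, -5, 0, 0, 0],
    [0, 0, 0, 0, 0, 0, 0],
    [0, 0, 0, 0, 0, 0, 0]
  ]
}}

```text
time_s: 6.85
tcp_pos: [0.5993, 0.1935, 0.0925]
ee_rot: [[-0.099, -0.995, 0.001], [-0.995, 0.099, 0.0], [-0.001, -0.001, -1.0]]
wrist_force: [-0.3, 0.4, -0.8]
gripper_width: 0.629
gripper_force: 29.9
```

{"api": "drive_tool", "payload": {
  "rows": [
    [0, 0, 0, -3, 0, 0, 0],
    [0, 0, 0, -1, 0, 0, 0],
    [0, 0, 0, 0, 0, 0, 0],
    [0, 0, 0, 0, 0, 0, 0]
  ]
}}

```text
time_s: 7.18
tcp_pos: [0.5989, 0.1935, 0.088]
ee_rot: [[-0.099, -0.995, 0.0], [-0.995, 0.099, 0.0], [-0.0, -0.0, -1.0]]
wrist_force: [-0.5, 0.6, -2.6]
gripper_width: 0.626
gripper_force: 29.9
```

{"api": "drive_tool", "payload": {
  "rows": [
    [70, 0, 0, -1, 0, 0, 0],
    [80, 0, 0, 0, 0, 0, 0],
    [100, 0, 0, 0, 0, 0, 0],
    [100, 0, 0, 0, 0, 0, 0],
    [100, 0, 0, 0, 0, 0, 0]
  ]
}}

```text
time_s: 7.6
tcp_pos: [0.599, 0.1935, 0.087]
ee_rot: [[-0.099, -0.995, 0.001], [-0.995, 0.099, 0.0], [-0.0, -0.001, -1.0]]
wrist_force: [0.2, -0.3, -0.4]
gripper_width: 0.914
gripper_force: 0.0
```

{"api": "drive_tool", "payload": {
  "rows": [
    [100, 0, 0, 10, 0, 0, 0],
    [100, 0, 0, 30, 0, 0, 0],
    [100, 0, 0, 40, 0, 0, 0],
    [100, 0, 0, 40, 0, 0, 0],
    [100, 0, 0, 0, 0, 0, 0]
  ]
}}

```text
time_s: 8.02
tcp_pos: [0.6034, 0.1949, 0.2177]
ee_rot: [[-0.097, -0.995, 0.018], [-0.995, 0.097, 0.006], [-0.008, -0.017, -1.0]]
wrist_force: [1.4, 0.9, 1.6]
gripper_width: 0.997
gripper_force: 0.0
```

{"api": "drive_tool", "payload": {
  "rows": [
    [100, -13, -40, 0, 0, 0, 0],
    [100, -13, -40, 0, 0, 0, 0],
    [100, -13, -40, 0, 0, 0, 0],
    [100, -13, -40, 0, 0, 0, 0],
    [100, -13, -40, 0, 0, 0, 0]
  ]
}}

```text
time_s: 8.43
tcp_pos: [0.5335, -0.0063, 0.2076]
ee_rot: [[-0.098, -0.995, 0.002], [-0.995, 0.098, 0.0], [-0.0, -0.002, -1.0]]
wrist_force: [1.1, -0.3, -0.1]
gripper_width: 1.0
gripper_force: 0.0
```

{"api": "drive_tool", "payload": {
  "rows": [
    [100, -13, -40, 0, 0, 0, 0],
    [100, 0, 0, 0, 0, 0, 0],
    [100, 0, 0, 0, 0, 0, 0]
  ]
}}

```text
time_s: 8.68
tcp_pos: [0.521, -0.0462, 0.2077]
ee_rot: [[-0.102, -0.995, 0.002], [-0.995, 0.102, 0.0], [-0.0, -0.002, -1.0]]
wrist_force: [-0.2, -0.6, 1.2]
gripper_width: 1.0
gripper_force: 0.0
```

```bash
python3 - <<'E'
from h import *
s,c,W,o=look(["bottle_white","reader","bottle_amber"],"w4")
E
```

```text
t 8.6833 tcp [ 0.521  -0.0462  0.2077]
bottle_white 0.88 [328. 230.] ztop 0.1018 topmean [ 0.5197 -0.0465  0.1007] circ  rect [array([519.8, -45.5]), array([25. , 24.3]), np.float64(85.0)]
bottle_white 0.85 [435. 102.] ztop 0.1263 topmean [ 0.4263 -0.1454  0.1251] circ  rect [array([ 425.5, -145.7]), array([32.3, 32.1]), np.float64(88.7)]
reader 0.83 [262. 265.] ztop 0.0384 topmean [ 0.5862 -0.0144  0.037 ] circ  rect [array([588.5, -12.9]), array([97.8, 64.1]), np.float64(84.5)]
bottle_amber 0.95 [282. 404.] ztop 0.038 topmean [0.5919 0.1611 0.0393] circ  rect [array([553.3,  57.1]), array([256.8,  36.9]), np.float64(69.4)]
```

View pics/w4.png

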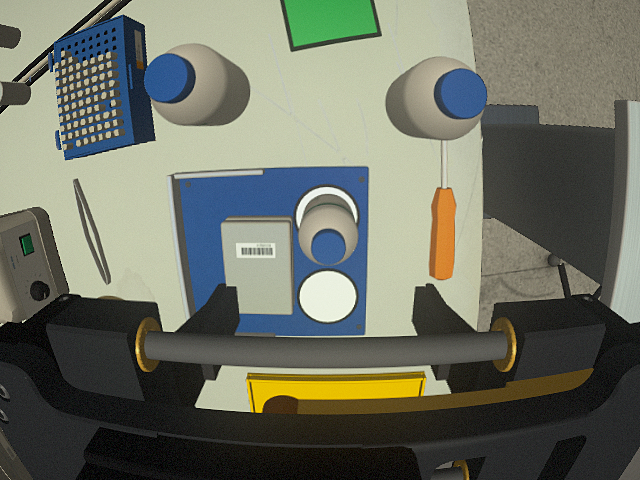

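The white bottle, cap at (328,247), is directly under the jaws. The amber bottle stands in the tray at (282,404), and the reader is unmoved. I'll descend.

{"api": "drive_tool", "payload": {
  "rows": [
    [100, -1, 1, -35, 0, 0, 0],
    [100, 0, 0, -35, 0, 0, 0],
    [100, 0, 0, -35, 0, 0, 0],
    [100, 0, 0, -25, 0, 0, 0],
    [100, 0, 0, -5, 0, 0, 0]
  ]
}}

```text
time_s: 9.3
tcp_pos: [0.5177, -0.0425, 0.0672]
ee_rot: [[-0.098, -0.995, -0.009], [-0.995, 0.098, -0.001], [0.002, 0.009, -1.0]]
wrist_force: [-0.8, 0.5, 0.2]
gripper_width: 1.0
gripper_force: 0.0
```

{"api": "drive_tool", "payload": {
  "rows": [
    [100, 0, 0, 0, 0, 0, 0],
    [100, 0, 0, 0, 0, 0, 0]
  ]
}}

```text
time_s: 9.47
tcp_pos: [0.5218, -0.0425, 0.0726]
ee_rot: [[-0.097, -0.995, 0.002], [-0.995, 0.097, -0.0], [0.0, -0.002, -1.0]]
wrist_force: [0.0, 0.6, 0.6]
gripper_width: 0.999
gripper_force: 0.0
```

{"api": "drive_tool", "payload": {
  "rows": [
    [100, -1, -3, -3, 0, 0, 0],
    [100, 0, 0, 0, 0, 0, 0],
    [100, 0, 0, 0, 0, 0, 0],
    [0, 0, 0, 0, 0, 0, 0],
    [0, 0, 0, 0, 0, 0, 0]
  ]
}}

```text
time_s: 9.88
tcp_pos: [0.5198, -0.0464, 0.0694]
ee_rot: [[-0.099, -0.995, 0.002], [-0.995, 0.099, 0.0], [-0.0, -0.001, -1.0]]
wrist_force: [-0.1, 0.1, -0.1]
gripper_width: 0.92
gripper_force: 0.0
```

{"api": "drive_tool", "payload": {
  "rows": [
    [0, 0, 0, 0, 0, 0, 0],
    [0, 0, 0, 0, 0, 0, 0],
    [0, 0, 0, 0, 0, 0, 0],
    [0, 0, 0, 0, 0, 0, 0],
    [0, 0, 0, 0, 0, 0, 0]
  ]
}}

```text
time_s: 10.3
tcp_pos: [0.5194, -0.0463, 0.0686]
ee_rot: [[-0.099, -0.995, -0.0], [-0.995, 0.099, 0.0], [0.0, 0.0, -1.0]]
wrist_force: [-0.1, -0.1, -0.0]
gripper_width: 0.559
gripper_force: 0.0
```

{"api": "drive_tool", "payload": {
  "rows": [
    [0, 0, 0, 0, 0, 0, 0],
    [0, 0, 0, 0, 0, 0, 0],
    [0, 0, 0, 0, 0, 0, 0]
  ]
}}

```text
time_s: 10.55
tcp_pos: [0.5195, -0.0463, 0.0686]
ee_rot: [[-0.099, -0.995, -0.0], [-0.995, 0.099, 0.0], [0.0, 0.0, -1.0]]
wrist_force: [-0.0, -0.4, -0.2]
gripper_width: 0.525
gripper_force: 30.0
```

{"api": "drive_tool", "payload": {
  "rows": [
    [0, 0, 0, 15, 0, 0, 0],
    [0, 0, 0, 30, 0, 0, 0],
    [0, 0, 0, 30, 0, 0, 0],
    [0, 0, 0, 30, 0, 0, 0],
    [0, 0, 0, 0, 0, 0, 0]
  ]
}}

```text
time_s: 10.97
tcp_pos: [0.5231, -0.0461, 0.1798]
ee_rot: [[-0.097, -0.995, 0.012], [-0.995, 0.097, 0.001], [-0.002, -0.012, -1.0]]
wrist_force: [1.1, 0.8, -0.9]
gripper_width: 0.527
gripper_force: 30.0
```

{"api": "drive_tool", "payload": {
  "rows": [
    [0, -8, 36, 0, 0, 0, 0],
    [0, -8, 36, 0, 0, 0, 0],
    [0, -8, 36, 0, 0, 0, 0],
    [0, -8, 36, 0, 0, 0, 0],
    [0, -8, 36, 0, 0, 0, 0]
  ]
}}

```text
time_s: 11.38
tcp_pos: [0.4784, 0.1349, 0.1732]
ee_rot: [[-0.1, -0.995, -0.001], [-0.995, 0.1, -0.0], [0.0, 0.001, -1.0]]
wrist_force: [0.2, 0.9, -0.3]
gripper_width: 0.523
gripper_force: 30.0
```

{"api": "drive_tool", "payload": {
  "rows": [
    [0, -9, 36, 0, 0, 0, 0],
    [0, -9, 36, 0, 0, 0, 0],
    [0, 0, 0, 0, 0, 0, 0],
    [0, 0, 0, 0, 0, 0, 0]
  ]
}}

```text
time_s: 11.72
tcp_pos: [0.4606, 0.2072, 0.173]
ee_rot: [[-0.095, -0.995, -0.001], [-0.995, 0.095, -0.001], [0.001, 0.001, -1.0]]
wrist_force: [-0.7, -0.0, -1.8]
gripper_width: 0.523
gripper_force: 30.0
```

Lower it to about z 0.068.

{"api": "drive_tool", "payload": {
  "rows": [
    [0, 0, 1, -30, 0, 0, 0],
    [0, 0, 0, -30, 0, 0, 0],
    [0, 0, 0, -25, 0, 0, 0],
    [0, 0, 0, -15, 0, 0, 0],
    [0, 0, 0, 0, 0, 0, 0]
  ]
}}

```text
time_s: 12.13
tcp_pos: [0.4593, 0.2036, 0.07]
ee_rot: [[-0.102, -0.995, -0.007], [-0.995, 0.102, -0.005], [0.006, 0.007, -1.0]]
wrist_force: [-0.8, -0.0, -1.8]
gripper_width: 0.524
gripper_force: 30.0
```

{"api": "drive_tool", "payload": {
  "rows": [
    [0, 0, 0, 0, 0, 0, 0],
    [0, 0, 0, 0, 0, 0, 0]
  ]
}}

```text
time_s: 12.3
tcp_pos: [0.4623, 0.2065, 0.0745]
ee_rot: [[-0.099, -0.995, 0.001], [-0.995, 0.099, 0.001], [-0.001, -0.001, -1.0]]
wrist_force: [-0.3, 0.2, -1.4]
gripper_width: 0.525
gripper_force: 30.0
```

```bash
python3 - <<'E'
from h import *
s=sense(); print(s["tcp_pos"],s["wrist_force"])
c=capture("wrist"); save(c,"w5"); 
E
```

```text
[0.46229642 0.2064733  0.07452793] [-0.25503364  0.22362986 -1.37576855]
```

View pics/w5.png

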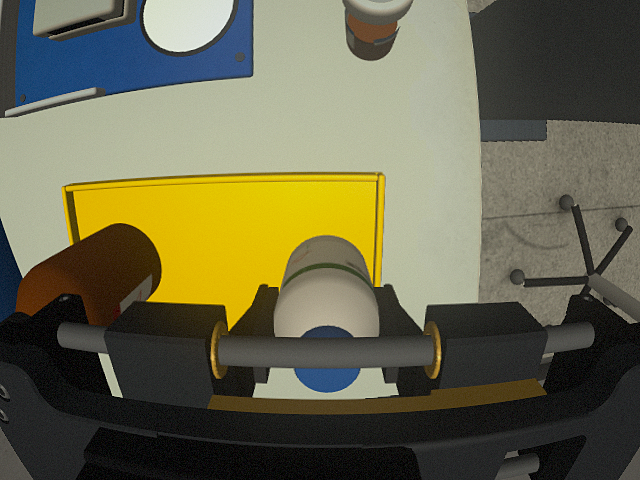

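The white bottle, at (325,290), is inside the tray's near end, and the amber bottle stands clear at (95,265). I'll lower the last 7 mm and release.

{"api": "drive_tool", "payload": {
  "rows": [
    [0, -1, 0, -4, 0, 0, 0],
    [0, 0, 0, -3, 0, 0, 0],
    [0, 0, 0, 0, 0, 0, 0],
    [0, 0, 0, 0, 0, 0, 0]
  ]
}}

```text
time_s: 12.68
tcp_pos: [0.4604, 0.2067, 0.0668]
ee_rot: [[-0.099, -0.995, 0.0], [-0.995, 0.099, 0.0], [-0.0, -0.0, -1.0]]
wrist_force: [0.1, 1.0, -1.0]
gripper_width: 0.521
gripper_force: 30.0
```

{"api": "drive_tool", "payload": {
  "rows": [
    [60, 0, 0, 0, 0, 0, 0],
    [70, 0, 0, 0, 0, 0, 0],
    [90, 0, 0, 0, 0, 0, 0],
    [90, 0, 0, 0, 0, 0, 0],
    [90, 0, 0, 0, 0, 0, 0]
  ]
}}

```text
time_s: 13.1
tcp_pos: [0.4605, 0.2068, 0.0668]
ee_rot: [[-0.099, -0.995, 0.0], [-0.995, 0.099, 0.0], [-0.0, -0.0, -1.0]]
wrist_force: [0.4, 0.6, -0.1]
gripper_width: 0.816
gripper_force: 0.0
```

{"api": "drive_tool", "payload": {
  "rows": [
    [90, 0, 0, 10, 0, 0, 0],
    [90, 0, 0, 25, 0, 0, 0],
    [90, 0, 0, 40, 0, 0, 0],
    [90, 0, 0, 40, 0, 0, 0],
    [100, 0, 0, 0, 0, 0, 0]
  ]
}}

```text
time_s: 13.52
tcp_pos: [0.4646, 0.2093, 0.1898]
ee_rot: [[-0.097, -0.995, 0.014], [-0.995, 0.097, 0.009], [-0.01, -0.013, -1.0]]
wrist_force: [1.0, 0.4, 0.4]
gripper_width: 0.93
gripper_force: 0.0
```

{"api": "drive_tool", "payload": {
  "rows": [
    [100, 20, -36, 0, 0, 0, 0],
    [100, 21, -36, 0, 0, 0, 0],
    [100, 21, -36, 0, 0, 0, 0],
    [100, 22, -37, 0, 0, 0, 0],
    [100, 22, -37, 0, 0, 0, 0]
  ]
}}

```text
time_s: 13.93
tcp_pos: [0.5657, 0.0254, 0.1817]
ee_rot: [[-0.098, -0.995, 0.001], [-0.995, 0.098, 0.0], [-0.0, -0.0, -1.0]]
wrist_force: [1.2, 1.5, -0.6]
gripper_width: 1.0
gripper_force: 0.0
```

{"api": "drive_tool", "payload": {
  "rows": [
    [100, 22, -37, 0, 0, 0, 0],
    [100, 0, 0, 0, 0, 0, 0],
    [100, 0, 0, 0, 0, 0, 0]
  ]
}}

```text
time_s: 14.18
tcp_pos: [0.5868, -0.011, 0.1807]
ee_rot: [[-0.103, -0.995, -0.001], [-0.995, 0.103, -0.0], [0.0, 0.001, -1.0]]
wrist_force: [-0.9, 0.2, -0.6]
gripper_width: 1.004
gripper_force: 0.0
```

```bash
python3 - <<'E'
from h import *
s,c,W,o=look(["reader","pad","bottle_white","bottle_amber"],"w6"); print(s["ee_rot"])
E
```

```text
t 14.1833 tcp [ 0.5868 -0.011   0.1807]
reader 0.85 [323. 232.] ztop 0.0384 topmean [ 0.5888 -0.0127  0.037 ] circ  rect [array([589.1, -10. ]), array([92.2, 64.5]), np.float64(83.9)]
bottle_white 0.86 [524.  51.] ztop 0.1261 topmean [ 0.4278 -0.1447  0.1247] circ  rect [array([ 425.7, -145.3]), array([32.6, 32.9]), np.float64(57.7)]
bottle_white 0.75 [269.  32.] ztop 0.1257 topmean [ 0.6109 -0.1657  0.1244] circ  rect [array([ 611.7, -165.8]), array([12.2, 31.4]), np.float64(81.4)]
bottle_amber 0.7 [334. 391.] ztop 0.0342 topmean [0.5932 0.1424 0.0558] circ  rect [array([586.5,  67.9]), array([205.5,  36.4]), np.float64(85.7)]
[[-1.03194636e-01 -9.94660754e-01 -9.22825454e-04]
 [-9.94661167e-01  1.03194749e-01 -7.62172475e-05]
 [ 1.71041046e-04  9.10033432e-04 -9.99999571e-01]]
```

View pics/w6.png

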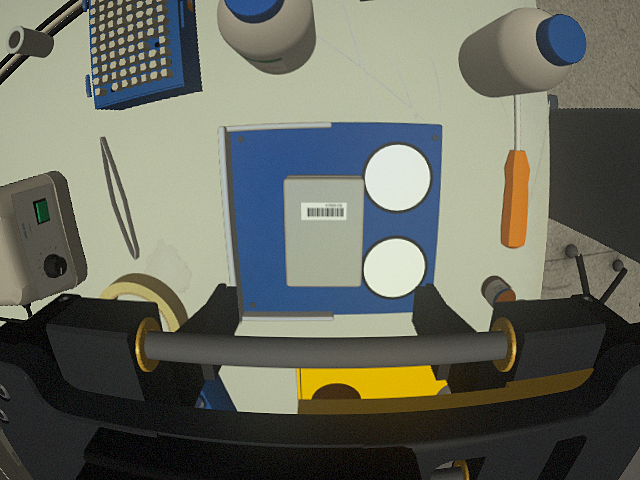

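Both spots are empty, and the reader at (323,232) lies squarely between the jaws. I'll descend on it.

{"api": "drive_tool", "payload": {
  "rows": [
    [100, 2, 1, -35, 0, 0, 0],
    [100, 0, 0, -35, 0, 0, 0],
    [100, 0, 0, -35, 0, 0, 0],
    [100, 0, 0, -25, 0, 0, 0],
    [100, 0, 0, -10, 0, 0, 0]
  ]
}}

```text
time_s: 14.85
tcp_pos: [0.5854, -0.007, 0.038]
ee_rot: [[-0.098, -0.995, -0.007], [-0.995, 0.098, -0.001], [0.002, 0.007, -1.0]]
wrist_force: [-0.1, -0.4, -0.3]
gripper_width: 0.998
gripper_force: 0.0
```

{"api": "drive_tool", "payload": {
  "rows": [
    [100, 0, 0, 0, 0, 0, 0],
    [100, 0, 0, 0, 0, 0, 0]
  ]
}}

```text
time_s: 15.02
tcp_pos: [0.589, -0.007, 0.0425]
ee_rot: [[-0.097, -0.995, 0.001], [-0.995, 0.097, -0.0], [0.0, -0.001, -1.0]]
wrist_force: [0.2, -0.6, 0.9]
gripper_width: 1.004
gripper_force: 0.0
```

{"api": "drive_tool", "payload": {
  "rows": [
    [100, 0, -3, -6, 0, 0, 0],
    [100, 0, 0, -5, 0, 0, 0],
    [100, 0, 0, 0, 0, 0, 0],
    [100, 0, 0, 0, 0, 0, 0],
    [0, 0, 0, 0, 0, 0, 0]
  ]
}}

```text
time_s: 15.43
tcp_pos: [0.5887, -0.0108, 0.0313]
ee_rot: [[-0.099, -0.995, 0.001], [-0.995, 0.099, 0.0], [-0.0, -0.001, -1.0]]
wrist_force: [-0.2, 0.3, 0.3]
gripper_width: 0.976
gripper_force: 0.0
```

{"api": "drive_tool", "payload": {
  "rows": [
    [0, 0, 0, 0, 0, 0, 0],
    [0, 0, 0, 0, 0, 0, 0],
    [0, 0, 0, 0, 0, 0, 0],
    [0, 0, 0, 0, 0, 0, 0],
    [0, 0, 0, 0, 0, 0, 0]
  ]
}}

```text
time_s: 15.85
tcp_pos: [0.5884, -0.0108, 0.0308]
ee_rot: [[-0.099, -0.995, 0.0], [-0.995, 0.099, 0.0], [-0.0, -0.0, -1.0]]
wrist_force: [-0.2, 0.4, 0.6]
gripper_width: 0.734
gripper_force: 30.0
```

{"api": "drive_tool", "payload": {
  "rows": [
    [0, 0, 0, 0, 0, 0, 0],
    [0, 0, 0, 0, 0, 0, 0]
  ]
}}

```text
time_s: 16.02
tcp_pos: [0.5884, -0.0107, 0.0308]
ee_rot: [[-0.099, -0.995, 0.0], [-0.995, 0.099, 0.0], [-0.0, -0.0, -1.0]]
wrist_force: [-0.2, 0.5, 0.8]
gripper_width: 0.731
gripper_force: 30.0
```

{"api": "drive_tool", "payload": {
  "rows": [
    [0, 0, 0, 15, 0, 0, 0],
    [0, 0, 0, 35, 0, 0, 0],
    [0, 0, 0, 35, 0, 0, 0],
    [0, 0, 0, 35, 0, 0, 0],
    [0, 0, 0, 30, 0, 0, 0]
  ]
}}

```text
time_s: 16.43
tcp_pos: [0.588, -0.0108, 0.1823]
ee_rot: [[-0.099, -0.995, 0.0], [-0.995, 0.099, 0.0], [-0.0, -0.0, -1.0]]
wrist_force: [0.6, 0.3, -1.2]
gripper_width: 0.736
gripper_force: 30.0
```

{"api": "drive_tool", "payload": {
  "rows": [
    [0, -12, -36, 0, 0, 0, 0.027],
    [0, -12, -36, 0, 0, 0, 0.027],
    [0, -12, -36, 0, 0, 0, 0.027],
    [0, -13, -37, 0, 0, 0, 0.027],
    [0, -13, -37, 0, 0, 0, 0.027]
  ]
}}

```text
time_s: 16.85
tcp_pos: [0.5248, -0.1938, 0.18]
ee_rot: [[0.038, -0.999, -0.001], [-0.999, -0.038, 0.001], [-0.001, 0.001, -1.0]]
wrist_force: [0.2, 0.1, -2.5]
gripper_width: 0.733
gripper_force: 30.0
```

{"api": "drive_tool", "payload": {
  "rows": [
    [0, -13, -37, 0, 0, 0, 0.027],
    [0, -13, -37, 0, 0, 0, 0.027],
    [0, 0, 0, 0, 0, 0, 0],
    [0, 0, 0, 0, 0, 0, 0]
  ]
}}

```text
time_s: 17.18
tcp_pos: [0.4986, -0.2684, 0.1796]
ee_rot: [[0.085, -0.996, -0.002], [-0.996, -0.085, 0.001], [-0.001, 0.002, -1.0]]
wrist_force: [0.2, 0.4, -2.8]
gripper_width: 0.736
gripper_force: 30.0
```

```bash
cat > pad.py <<'E'
from h import *
s=sense(); c=capture("wrist"); W=wworld(c,s); f=c["frame"].astype(int); save(c,"w7")
g=(f[...,1]>f[...,0]+40)&(f[...,1]>f[...,2]+30)&(c["z_map"]>0)&(W[...,2]<.02)&(W[...,2]>-.01)
print(s["time_s"],np.round(s["tcp_pos"],4),np.degrees(np.arctan2(-s["ee_rot"][1][1],-s["ee_rot"][0][1])),g.sum(),cv2.minAreaRect((W[g][:,:2]*1000).astype(np.float32)),np.median(W[g][:,2]))
m=masks_of("reader",c)
if m:
    k=m[0]["region"]&(c["z_map"]>0); q=W[k]; q=q[q[:,2]>np.percentile(q[:,2],90)-.006]; print("reader",m[0]["p"],cv2.minAreaRect((q[:,:2]*1000).astype(np.float32)),q[:,2].mean())
c=capture("top"); W=world(c); m=masks_of("pad",c)
for a in m[:2]: k=a["region"]&(c["z_map"]>0); print("top pad",a["p"],a["xy"],cv2.minAreaRect((W[k][:,:2]*1000).astype(np.float32)))
E
python3 pad.py
```

```text
17.1833 [ 0.4986 -0.2684  0.1796] 4.895156273116181 4123 ((503.30206298828125, -298.533203125), (78.73516082763672, 40.850894927978516), 4.947277069091797) 0.004513054123963661
reader 0.92 ((499.65338134765625, -271.0175476074219), (64.3743667602539, 85.78506469726562), 4.441973686218262) 0.1865652042304116
top pad 0.75 [389.7, 258.2] ((478.51171875, -236.18655395507812), (51.97060775756836, 46.1063346862793), 0.981689453125)
top pad 0.25 [183.4, 258.7] ((454.3957214355469, 211.12356567382812), (46.66423034667969, 65.8287124633789), 26.06526756286621)
```

View pics/w7.png

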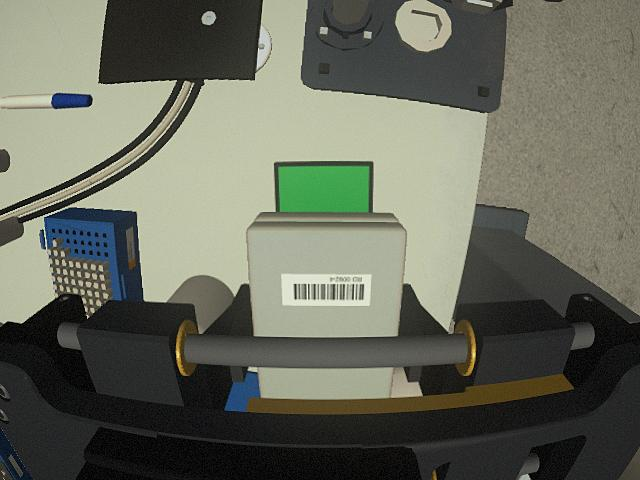

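The reader at (327,290) is held level above the pad, whose far part shows at (323,187) with matching yaw. Before lowering, I'll check how close the press comes to the camera side.

```bash
python3 - <<'E'
from h import *
s=sense(); c=capture("wrist"); W=wworld(c,s); v,u=np.mgrid[0:480,0:640]
c2=capture("scene"); W2=world(c2); c3=capture("top"); W3=world(c3); print(s["joints"])
for n,w,z in(("wrist",W[:200],c["z_map"][:200]),("scene",W2,c2["z_map"]),("top",W3,c3["z_map"])):
  for lo,hi in((.01,.05),(.05,.12),(.12,.2),(.2,.3),(.3,.4)):
    q=w[(z>0)&(w[...,0]>.33)&(w[...,0]<.6)&(w[...,1]<-.37)&(w[...,1]>-.6)&(w[...,2]>lo)&(w[...,2]<hi)]
    if len(q)>5: print(n,lo,len(q),"y max",np.sort(q[:,1])[-5:].round(3),"x",q[:,0].min().round(3),q[:,0].max().round(3))
E
```

```text
[-1.15972671e+01  1.93900598e+01 -1.29427216e+01 -1.78630173e-02
 -5.76993148e+01  1.68372785e+01]
wrist 0.01 18482 y max [-0.383 -0.383 -0.383 -0.383 -0.383] x 0.36 0.53
wrist 0.05 6080 y max [-0.379 -0.379 -0.379 -0.379 -0.379] x 0.485 0.6
wrist 0.12 62 y max [-0.399 -0.399 -0.399 -0.399 -0.399] x 0.414 0.467
wrist 0.2 358 y max [-0.398 -0.398 -0.398 -0.398 -0.398] x 0.447 0.467
scene 0.01 1911 y max [-0.38  -0.38  -0.38  -0.379 -0.378] x 0.354 0.591
scene 0.05 914 y max [-0.378 -0.378 -0.378 -0.377 -0.376] x 0.481 0.6
scene 0.12 688 y max [-0.403 -0.402 -0.402 -0.4   -0.4  ] x 0.408 0.525
scene 0.2 1154 y max [-0.4   -0.4   -0.399 -0.398 -0.398] x 0.403 0.527
scene 0.3 282 y max [-0.395 -0.395 -0.395 -0.394 -0.393] x 0.359 0.413
top 0.01 3133 y max [-0.386 -0.386 -0.386 -0.386 -0.385] x 0.36 0.561
top 0.05 2756 y max [-0.385 -0.384 -0.383 -0.383 -0.382] x 0.481 0.6
top 0.12 224 y max [-0.417 -0.417 -0.417 -0.406 -0.406] x 0.413 0.525
top 0.2 2341 y max [-0.402 -0.401 -0.401 -0.401 -0.401] x 0.406 0.526
top 0.3 474 y max [-0.397 -0.397 -0.397 -0.397 -0.396] x 0.362 0.416
```

{"api": "drive_tool", "payload": {
  "rows": [
    [0, 1, 0, -20, 0, 0, 0],
    [0, 0, 0, -25, 0, 0, 0],
    [0, 0, 0, -25, 0, 0, 0],
    [0, 0, 0, -20, 0, 0, 0],
    [0, 0, 0, 0, 0, 0, 0]
  ]
}}

```text
time_s: 17.95
tcp_pos: [0.4986, -0.2651, 0.0864]
ee_rot: [[0.09, -0.996, -0.009], [-0.996, -0.09, 0.003], [-0.004, 0.009, -1.0]]
wrist_force: [0.1, 0.6, -3.0]
gripper_width: 0.732
gripper_force: 30.0
```

{"api": "drive_tool", "payload": {
  "rows": [
    [0, 0, 0, -15, 0, 0, 0],
    [0, 0, 0, -15, 0, 0, 0],
    [0, 0, 0, -15, 0, 0, 0],
    [0, 0, 0, 0, 0, 0, 0],
    [0, 0, 0, 0, 0, 0, 0]
  ]
}}

```text
time_s: 18.37
tcp_pos: [0.5019, -0.2666, 0.0463]
ee_rot: [[0.091, -0.996, -0.0], [-0.996, -0.091, -0.0], [0.0, 0.0, -1.0]]
wrist_force: [-0.4, 0.3, -1.4]
gripper_width: 0.733
gripper_force: 30.0
```

{"api": "drive_tool", "payload": {
  "rows": [
    [0, -1, -1, -8, 0, 0, 0],
    [0, 0, 0, -7, 0, 0, 0],
    [0, 0, 0, 0, 0, 0, 0],
    [0, 0, 0, 0, 0, 0, 0]
  ]
}}

```text
time_s: 18.7
tcp_pos: [0.5001, -0.2678, 0.0306]
ee_rot: [[0.09, -0.996, -0.001], [-0.996, -0.09, 0.0], [-0.0, 0.001, -1.0]]
wrist_force: [0.1, -0.3, -1.4]
gripper_width: 0.733
gripper_force: 30.0
```

```bash
python3 pad.py
```

```text
18.7 [ 0.5001 -0.2678  0.0306] 5.156687211598996 3044 ((500.1177062988281, -266.65667724609375), (78.71919250488281, 105.6716079711914), 5.255896091461182) 0.0044859453488293125
reader 0.79 ((500.96600341796875, -270.14215087890625), (64.35244750976562, 85.89035034179688), 4.772810935974121) 0.03701840540854534
top pad 0.71 [389.0, 259.4] ((471.1429748535156, -227.92620849609375), (37.9300537109375, 28.767906188964844), 2.646536111831665)
```

{"api": "drive_tool", "payload": {
  "rows": [
    [0, 0, 0, -2, 0, 0, 0],
    [0, 0, 0, 0, 0, 0, 0],
    [80, 0, 0, 0, 0, 0, 0],
    [90, 0, 0, 0, 0, 0, 0],
    [100, 0, 0, 0, 0, 0, 0]
  ]
}}

```text
time_s: 19.32
tcp_pos: [0.5006, -0.2679, 0.029]
ee_rot: [[0.09, -0.996, 0.001], [-0.996, -0.09, -0.0], [0.0, -0.001, -1.0]]
wrist_force: [-0.2, -0.2, 0.6]
gripper_width: 0.867
gripper_force: 0.0
```

{"api": "drive_tool", "payload": {
  "rows": [
    [100, 0, 0, 0, 0, 0, 0],
    [100, 0, 0, 0, 0, 0, 0],
    [100, 0, 0, 10, 0, 0, 0],
    [100, 0, 0, 20, 0, 0, 0],
    [100, 0, 0, 30, 0, 0, 0]
  ]
}}

```text
time_s: 19.73
tcp_pos: [0.4986, -0.2673, 0.0876]
ee_rot: [[0.09, -0.996, -0.006], [-0.996, -0.09, 0.002], [-0.002, 0.005, -1.0]]
wrist_force: [1.2, -0.2, 0.7]
gripper_width: 0.999
gripper_force: 0.0
```

{"api": "drive_tool", "payload": {
  "rows": [
    [100, 0, 0, 40, 0, 0, 0],
    [100, 0, 0, 40, 0, 0, 0],
    [100, 0, 0, 40, 0, 0, 0],
    [100, 0, 0, 0, 0, 0, 0],
    [100, 0, 0, 0, 0, 0, 0]
  ]
}}

```text
time_s: 20.15
tcp_pos: [0.5017, -0.2681, 0.2127]
ee_rot: [[0.09, -0.996, 0.008], [-0.996, -0.09, -0.002], [0.003, -0.008, -1.0]]
wrist_force: [-0.3, 0.4, -0.5]
gripper_width: 0.998
gripper_force: 0.0
```

```bash
python3 pad.py
```

```text
20.15 [ 0.5017 -0.2681  0.2127] 5.162717983230141 1466 ((499.37750244140625, -266.4300537109375), (78.54183959960938, 106.37145233154297), 5.29607629776001) 0.00451267842302655
reader 0.88 ((500.9703369140625, -266.6325988769531), (64.03282165527344, 92.29276275634766), 5.01408052444458) 0.035016972899615514
top pad 0.56 [393.1, 259.4] ((481.5437927246094, -270.57135009765625), (56.561302185058594, 114.78231811523438), 1.4189260005950928)
```

View pics/w7.png

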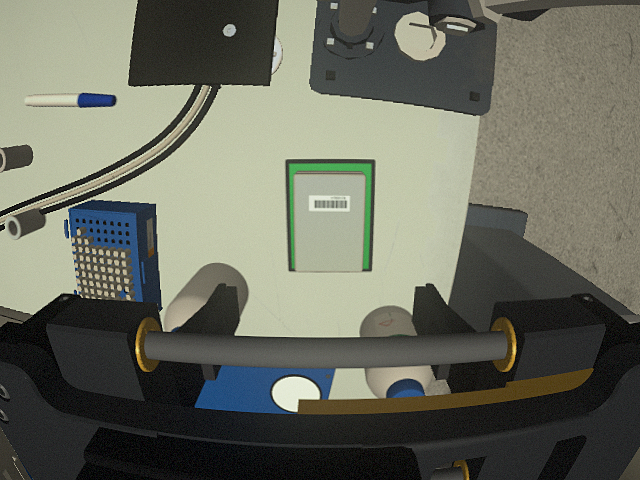

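The reader lies centred on the pad (1.6 mm off, yaw within 0.3°). Next I'll fetch the white bottle.

{"api": "drive_tool", "payload": {
  "rows": [
    [100, -3, 39, 0, 0, 0, -0.019],
    [100, -3, 39, 0, 0, 0, -0.019],
    [100, -3, 39, 0, 0, 0, -0.019],
    [100, -3, 39, 0, 0, 0, -0.019],
    [100, -3, 39, 0, 0, 0, -0.019]
  ]
}}

```text
time_s: 20.77
tcp_pos: [0.4842, -0.0714, 0.2073]
ee_rot: [[-0.007, -1.0, -0.003], [-1.0, 0.007, -0.001], [0.001, 0.003, -1.0]]
wrist_force: [1.5, 1.1, 0.6]
gripper_width: 1.0
gripper_force: 0.0
```

{"api": "drive_tool", "payload": {
  "rows": [
    [100, -3, 39, 0, 0, 0, -0.019],
    [100, -3, 39, 0, 0, 0, -0.019],
    [100, -3, 39, 0, 0, 0, -0.019],
    [100, -3, 39, 0, 0, 0, -0.019],
    [100, -3, 39, 0, 0, 0, -0.019]
  ]
}}

```text
time_s: 21.18
tcp_pos: [0.4692, 0.1237, 0.2075]
ee_rot: [[-0.101, -0.995, -0.002], [-0.995, 0.101, -0.002], [0.002, 0.002, -1.0]]
wrist_force: [1.6, -0.4, 0.8]
gripper_width: 1.003
gripper_force: 0.0
```

{"api": "drive_tool", "payload": {
  "rows": [
    [100, -10, 30, 0, 0, 0, 0],
    [100, 0, 0, 0, 0, 0, 0],
    [100, 0, 0, 0, 0, 0, 0]
  ]
}}

```text
time_s: 21.43
tcp_pos: [0.4594, 0.1534, 0.2074]
ee_rot: [[-0.096, -0.995, -0.002], [-0.995, 0.096, -0.002], [0.002, 0.002, -1.0]]
wrist_force: [0.1, 0.3, -0.5]
gripper_width: 1.0
gripper_force: 0.0
```

```bash
python3 - <<'E'
from h import *
s,c,W,o=look(["bottle_white","bottle_amber","board"],"w8"); print(np.round(s["ee_rot"],3))
k=(c["z_map"]>0)&(W[...,1]>.14)&(W[...,1]<.27)&(W[...,0]>.42)&(W[...,0]<.64)
for n,lo,hi,x0,x1 in(("white",.09,.11,.43,.5),("amber",.112,.13,.56,.64)):
    q=W[k&(W[...,2]>lo)&(W[...,2]<hi)&(W[...,0]>x0)&(W[...,0]<x1)]
    if len(q): print(n,len(q),cv2.minEnclosingCircle((q[:,:2]*1000).astype(np.float32)))
E
```

```text
t 21.4333 tcp [0.4594 0.1534 0.2074]
bottle_white 0.7 [329. 288.] ztop 0.0997 topmean [0.4605 0.2058 0.0985] circ  rect [array([460.8, 207.1]), array([24.9, 24. ]), np.float64(84.7)]
bottle_amber 0.68 [179. 280.] ztop 0.121 topmean [0.5841 0.1859 0.1229] circ  rect [array([545.8, 156.9]), array([120.5,  28.1]), np.float64(34.4)]
board 0.59 [184.  76.] ztop 0.0226 topmean [0.6618 0.0041 0.0214] circ  rect [array([628.1, -11.3]), array([176.2,  92.3]), np.float64(85.5)]
[[-0.096 -0.995 -0.002]
 [-0.995  0.096 -0.002]
 [ 0.002  0.002 -1.   ]]
white 855 ((460.6371154785156, 207.24636840820312), 12.859983444213867)
amber 372 ((593.855712890625, 189.8252716064453), 14.065546989440918)
```

View pics/w8.png

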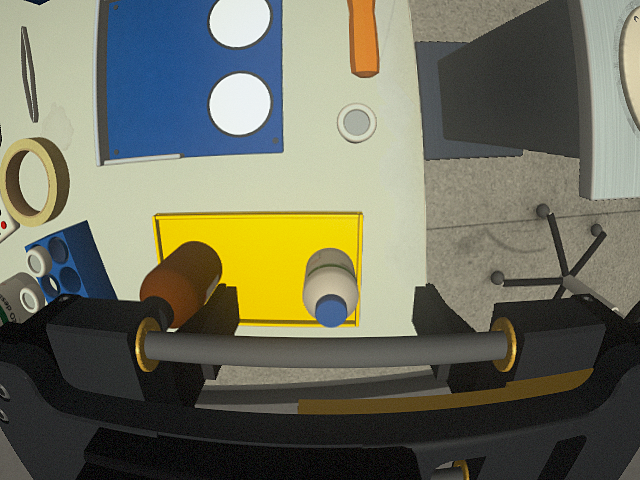

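Both bottles stand upright in the tray: white cap at (331,309), amber at (185,280).

{"api": "drive_tool", "payload": {
  "rows": [
    [100, 1, 27, -20, 0, 0, 0],
    [100, 0, 27, -20, 0, 0, 0],
    [100, 0, 0, 0, 0, 0, 0],
    [100, 0, 0, 0, 0, 0, 0]
  ]
}}

```text
time_s: 21.97
tcp_pos: [0.4611, 0.2055, 0.1674]
ee_rot: [[-0.1, -0.995, -0.002], [-0.995, 0.1, -0.002], [0.003, 0.002, -1.0]]
wrist_force: [-0.2, -0.2, 0.8]
gripper_width: 1.001
gripper_force: 0.0
```

{"api": "drive_tool", "payload": {
  "rows": [
    [100, 0, 0, -25, 0, 0, 0],
    [100, 0, 0, -30, 0, 0, 0],
    [100, 0, 0, -25, 0, 0, 0],
    [100, 0, 0, 0, 0, 0, 0],
    [100, 0, 0, 0, 0, 0, 0]
  ]
}}

```text
time_s: 22.38
tcp_pos: [0.4615, 0.2049, 0.0887]
ee_rot: [[-0.101, -0.995, -0.001], [-0.995, 0.101, -0.002], [0.002, 0.001, -1.0]]
wrist_force: [-0.7, 0.3, 1.2]
gripper_width: 1.004
gripper_force: 0.0
```

{"api": "drive_tool", "payload": {
  "rows": [
    [100, -1, 1, -12, 0, 0, 0],
    [100, 0, 0, -10, 0, 0, 0],
    [100, 0, 0, 0, 0, 0, 0],
    [100, 0, 0, 0, 0, 0, 0],
    [0, 0, 0, 0, 0, 0, 0]
  ]
}}

```text
time_s: 22.8
tcp_pos: [0.4614, 0.2077, 0.0685]
ee_rot: [[-0.1, -0.995, 0.003], [-0.995, 0.1, 0.002], [-0.002, -0.003, -1.0]]
wrist_force: [-0.4, 0.5, -0.1]
gripper_width: 0.974
gripper_force: 0.0
```

{"api": "drive_tool", "payload": {
  "rows": [
    [0, 0, 0, 0, 0, 0, 0],
    [0, 0, 0, 0, 0, 0, 0],
    [0, 0, 0, 0, 0, 0, 0],
    [0, 0, 0, 0, 0, 0, 0],
    [0, 0, 0, 0, 0, 0, 0]
  ]
}}

```text
time_s: 23.22
tcp_pos: [0.4604, 0.2073, 0.0668]
ee_rot: [[-0.1, -0.995, 0.0], [-0.995, 0.1, 0.0], [-0.0, -0.0, -1.0]]
wrist_force: [-0.2, 1.0, -0.1]
gripper_width: 0.631
gripper_force: 0.0
```

{"api": "drive_tool", "payload": {
  "rows": [
    [0, 0, 0, 0, 0, 0, 0],
    [0, 0, 0, 0, 0, 0, 0],
    [0, 0, 0, 0, 0, 0, 0],
    [0, 0, 0, 0, 0, 0, 0]
  ]
}}

```text
time_s: 23.55
tcp_pos: [0.4603, 0.2073, 0.0667]
ee_rot: [[-0.1, -0.995, -0.0], [-0.995, 0.1, -0.0], [0.0, 0.0, -1.0]]
wrist_force: [0.5, -0.7, 1.1]
gripper_width: 0.515
gripper_force: 30.0
```

{"api": "drive_tool", "payload": {
  "rows": [
    [0, 0, 0, 15, 0, 0, 0],
    [0, 0, 0, 30, 0, 0, 0],
    [0, 0, 0, 30, 0, 0, 0],
    [0, 0, 0, 30, 0, 0, 0],
    [0, 0, 0, 0, 0, 0, 0]
  ]
}}

```text
time_s: 23.97
tcp_pos: [0.4633, 0.2092, 0.1776]
ee_rot: [[-0.098, -0.995, 0.01], [-0.995, 0.098, 0.007], [-0.008, -0.009, -1.0]]
wrist_force: [1.0, -0.3, -1.0]
gripper_width: 0.523
gripper_force: 30.0
```

{"api": "drive_tool", "payload": {
  "rows": [
    [0, 8, -36, 0, 0, 0, 0],
    [0, 8, -36, 0, 0, 0, 0],
    [0, 8, -36, 0, 0, 0, 0],
    [0, 8, -36, 0, 0, 0, 0],
    [0, 8, -36, 0, 0, 0, 0]
  ]
}}

```text
time_s: 24.38
tcp_pos: [0.4999, 0.0256, 0.1711]
ee_rot: [[-0.099, -0.995, -0.001], [-0.995, 0.099, 0.0], [0.0, 0.001, -1.0]]
wrist_force: [1.3, 0.1, -1.4]
gripper_width: 0.52
gripper_force: 30.0
```

{"api": "drive_tool", "payload": {
  "rows": [
    [0, 9, -36, 0, 0, 0, 0],
    [0, 10, -36, 0, 0, 0, 0],
    [0, 0, 0, 0, 0, 0, 0],
    [0, 0, 0, 0, 0, 0, 0]
  ]
}}

```text
time_s: 24.72
tcp_pos: [0.5189, -0.0466, 0.1706]
ee_rot: [[-0.104, -0.995, -0.002], [-0.995, 0.104, -0.0], [0.0, 0.002, -1.0]]
wrist_force: [1.2, 0.7, -1.1]
gripper_width: 0.52
gripper_force: 30.0
```

{"api": "drive_tool", "payload": {
  "rows": [
    [0, 0, 0, -25, 0, 0, 0],
    [0, 0, 0, -25, 0, 0, 0],
    [0, 0, 0, -20, 0, 0, 0],
    [0, 0, 0, 0, 0, 0, 0],
    [0, 0, 0, 0, 0, 0, 0]
  ]
}}

```text
time_s: 25.13
tcp_pos: [0.5185, -0.044, 0.1009]
ee_rot: [[-0.098, -0.995, -0.003], [-0.995, 0.098, -0.001], [0.001, 0.003, -1.0]]
wrist_force: [0.6, -0.2, -0.5]
gripper_width: 0.524
gripper_force: 30.0
```

Target TCP is (0.520, -0.0455, 0.0688).

{"api": "drive_tool", "payload": {
  "rows": [
    [0, 1, -1, -16, 0, 0, 0],
    [0, 0, 0, -13, 0, 0, 0],
    [0, 0, 0, 0, 0, 0, 0],
    [0, 0, 0, 0, 0, 0, 0]
  ]
}}

```text
time_s: 25.47
tcp_pos: [0.5209, -0.0453, 0.0737]
ee_rot: [[-0.099, -0.995, 0.001], [-0.995, 0.099, -0.0], [0.0, -0.001, -1.0]]
wrist_force: [0.6, -0.1, -1.2]
gripper_width: 0.519
gripper_force: 30.0
```

{"api": "drive_tool", "payload": {
  "rows": [
    [0, -1, 0, -3, 0, 0, 0],
    [0, 0, 0, -1, 0, 0, 0],
    [0, 0, 0, 0, 0, 0, 0],
    [0, 0, 0, 0, 0, 0, 0]
  ]
}}

```text
time_s: 25.8
tcp_pos: [0.5196, -0.0457, 0.0693]
ee_rot: [[-0.1, -0.995, 0.001], [-0.995, 0.1, 0.0], [-0.0, -0.001, -1.0]]
wrist_force: [-1.0, -0.3, -1.5]
gripper_width: 0.523
gripper_force: 30.0
```

Release the white bottle, rise, and go to above the amber bottle.

{"api": "drive_tool", "payload": {
  "rows": [
    [60, 0, 0, 0, 0, 0, 0],
    [70, 0, 0, 0, 0, 0, 0],
    [100, 0, 0, 0, 0, 0, 0],
    [100, 0, 0, 0, 0, 0, 0],
    [100, 0, 0, 0, 0, 0, 0]
  ]
}}

```text
time_s: 26.22
tcp_pos: [0.5194, -0.0458, 0.0688]
ee_rot: [[-0.1, -0.995, 0.0], [-0.995, 0.1, 0.0], [-0.0, -0.0, -1.0]]
wrist_force: [0.6, -0.8, 0.9]
gripper_width: 0.818
gripper_force: 0.0
```

{"api": "drive_tool", "payload": {
  "rows": [
    [100, 0, 0, 10, 0, 0, 0],
    [100, 0, 0, 30, 0, 0, 0],
    [100, 0, 0, 40, 0, 0, 0],
    [100, 0, 0, 40, 0, 0, 0],
    [100, 0, 0, 20, 0, 0, 0]
  ]
}}

```text
time_s: 26.63
tcp_pos: [0.5214, -0.0459, 0.2147]
ee_rot: [[-0.099, -0.995, 0.009], [-0.995, 0.099, 0.0], [-0.001, -0.009, -1.0]]
wrist_force: [0.3, 1.0, -0.0]
gripper_width: 0.997
gripper_force: 0.0
```

{"api": "drive_tool", "payload": {
  "rows": [
    [100, 13, 40, 0, 0, 0, 0],
    [100, 13, 40, 0, 0, 0, 0],
    [100, 13, 40, 0, 0, 0, 0],
    [100, 13, 40, 0, 0, 0, 0],
    [100, 13, 38, 0, 0, 0, 0]
  ]
}}

```text
time_s: 27.05
tcp_pos: [0.5841, 0.1526, 0.2099]
ee_rot: [[-0.1, -0.995, 0.001], [-0.995, 0.1, 0.001], [-0.001, -0.001, -1.0]]
wrist_force: [0.6, -0.8, 0.2]
gripper_width: 1.004
gripper_force: 0.0
```

{"api": "drive_tool", "payload": {
  "rows": [
    [100, 13, 0, 0, 0, 0, 0],
    [100, 0, 0, 0, 0, 0, 0],
    [100, 0, 0, 0, 0, 0, 0]
  ]
}}

```text
time_s: 27.3
tcp_pos: [0.5967, 0.151, 0.2086]
ee_rot: [[-0.1, -0.995, -0.001], [-0.995, 0.1, -0.0], [0.0, 0.001, -1.0]]
wrist_force: [0.1, 0.2, -0.7]
gripper_width: 1.0
gripper_force: 0.0
```

```bash
python3 - <<'E'
from h import *
s=sense(); c=capture("wrist"); W=wworld(c,s); save(c,"w9"); print(np.round(s["tcp_pos"],4))
k=(c["z_map"]>0)
for n,lo,hi,x0,x1,y0,y1 in(("white",.09,.11,.48,.56,-.09,0),("amber",.112,.13,.56,.64,.15,.24)):
    q=W[k&(W[...,2]>lo)&(W[...,2]<hi)&(W[...,0]>x0)&(W[...,0]<x1)&(W[...,1]>y0)&(W[...,1]<y1)]
    if len(q): print(n,len(q),cv2.minEnclosingCircle((q[:,:2]*1000).astype(np.float32)))
E
```

```text
[0.5967 0.151  0.2086]
amber 1397 ((596.7024536132812, 191.12388610839844), 14.98659610748291)
```

{"api": "drive_tool", "payload": {
  "rows": [
    [100, 0, 21, 0, 0, 0, 0],
    [100, 1, 20, 0, 0, 0, 0],
    [100, 0, 0, -25, 0, 0, 0],
    [100, 0, 0, -20, 0, 0, 0],
    [100, 0, 0, 0, 0, 0, 0]
  ]
}}

```text
time_s: 27.77
tcp_pos: [0.5946, 0.1896, 0.1598]
ee_rot: [[-0.102, -0.995, -0.008], [-0.995, 0.102, -0.003], [0.004, 0.008, -1.0]]
wrist_force: [-0.9, -0.7, -1.1]
gripper_width: 1.002
gripper_force: 0.0
```

{"api": "drive_tool", "payload": {
  "rows": [
    [100, 0, 0, -25, 0, 0, 0],
    [100, 0, 0, -25, 0, 0, 0],
    [100, 0, 0, -10, 0, 0, 0],
    [100, 0, 0, 0, 0, 0, 0],
    [100, 0, 0, 0, 0, 0, 0]
  ]
}}

```text
time_s: 28.18
tcp_pos: [0.5983, 0.1912, 0.1047]
ee_rot: [[-0.1, -0.995, 0.001], [-0.995, 0.1, -0.0], [0.0, -0.001, -1.0]]
wrist_force: [1.2, 0.8, 1.1]
gripper_width: 1.0
gripper_force: 0.0
```

{"api": "drive_tool", "payload": {
  "rows": [
    [100, 0, 0, -10, 0, 0, 0],
    [100, 0, 0, -8, 0, 0, 0],
    [100, 0, 0, 0, 0, 0, 0],
    [100, 0, 0, 0, 0, 0, 0],
    [0, 0, 0, 0, 0, 0, 0]
  ]
}}

```text
time_s: 28.6
tcp_pos: [0.598, 0.1918, 0.0859]
ee_rot: [[-0.1, -0.995, 0.0], [-0.995, 0.1, 0.0], [-0.0, -0.0, -1.0]]
wrist_force: [0.7, -0.5, -0.8]
gripper_width: 0.977
gripper_force: 0.0
```

{"api": "drive_tool", "payload": {
  "rows": [
    [0, 0, 0, 0, 0, 0, 0],
    [0, 0, 0, 0, 0, 0, 0],
    [0, 0, 0, 0, 0, 0, 0],
    [0, 0, 0, 0, 0, 0, 0],
    [0, 0, 0, 0, 0, 0, 0]
  ]
}}

```text
time_s: 29.02
tcp_pos: [0.5977, 0.1917, 0.0858]
ee_rot: [[-0.1, -0.995, -0.0], [-0.995, 0.1, -0.0], [0.0, 0.0, -1.0]]
wrist_force: [1.0, 0.3, 1.0]
gripper_width: 0.633
gripper_force: 11.2
```

{"api": "drive_tool", "payload": {
  "rows": [
    [0, 0, 0, 0, 0, 0, 0],
    [0, 0, 0, 0, 0, 0, 0],
    [0, 0, 0, 0, 0, 0, 0]
  ]
}}

```text
time_s: 29.27
tcp_pos: [0.5977, 0.1917, 0.0857]
ee_rot: [[-0.1, -0.995, -0.0], [-0.995, 0.1, -0.0], [0.0, 0.0, -1.0]]
wrist_force: [-1.4, -0.2, 2.4]
gripper_width: 0.625
gripper_force: 30.0
```

{"api": "drive_tool", "payload": {
  "rows": [
    [0, 0, 0, 10, 0, 0, 0],
    [0, 0, 0, 25, 0, 0, 0],
    [0, 0, 0, 25, 0, 0, 0],
    [0, 0, 0, 20, 0, 0, 0],
    [0, 0, 0, 0, 0, 0, 0]
  ]
}}

```text
time_s: 29.68
tcp_pos: [0.6005, 0.1928, 0.1712]
ee_rot: [[-0.099, -0.995, 0.009], [-0.995, 0.099, 0.004], [-0.005, -0.009, -1.0]]
wrist_force: [0.5, 0.2, -1.4]
gripper_width: 0.628
gripper_force: 30.0
```

{"api": "drive_tool", "payload": {
  "rows": [
    [0, -14, -30, 0, 0, 0, 0],
    [0, -14, -30, 0, 0, 0, 0],
    [0, -14, -30, 0, 0, 0, 0],
    [0, -14, -30, 0, 0, 0, 0],
    [0, -14, -30, 0, 0, 0, 0]
  ]
}}

```text
time_s: 30.1
tcp_pos: [0.5263, 0.0404, 0.1648]
ee_rot: [[-0.1, -0.995, -0.002], [-0.995, 0.1, -0.0], [0.0, 0.001, -1.0]]
wrist_force: [0.6, -0.6, -2.3]
gripper_width: 0.625
gripper_force: 30.0
```

{"api": "drive_tool", "payload": {
  "rows": [
    [0, 0, 0, 0, 0, 0, 0],
    [0, 0, 0, -20, 0, 0, 0],
    [0, 0, 0, -20, 0, 0, 0],
    [0, 0, 0, 0, 0, 0, 0],
    [0, 0, 0, 0, 0, 0, 0]
  ]
}}

```text
time_s: 30.52
tcp_pos: [0.5269, 0.0413, 0.1246]
ee_rot: [[-0.1, -0.995, -0.003], [-0.995, 0.1, -0.001], [0.002, 0.003, -1.0]]
wrist_force: [0.5, -0.4, -1.9]
gripper_width: 0.623
gripper_force: 30.0
```

```bash
python3 - <<'E'
from h import *
s=sense(); c=capture("wrist"); W=wworld(c,s); save(c,"w10"); print(np.round(s["tcp_pos"],4))
k=(c["z_map"]>0)
for n,lo,hi,x0,x1,y0,y1 in(("white",.09,.11,.48,.56,-.09,0),):
    q=W[k&(W[...,2]>lo)&(W[...,2]<hi)&(W[...,0]>x0)&(W[...,0]<x1)&(W[...,1]>y0)&(W[...,1]<y1)]
    if len(q): print(n,len(q),cv2.minEnclosingCircle((q[:,:2]*1000).astype(np.float32)))
E
```

```text
[0.5269 0.0413 0.1246]
white 2404 ((519.9913330078125, -45.14651107788086), 12.646162033081055)
```

View pics/w10.png

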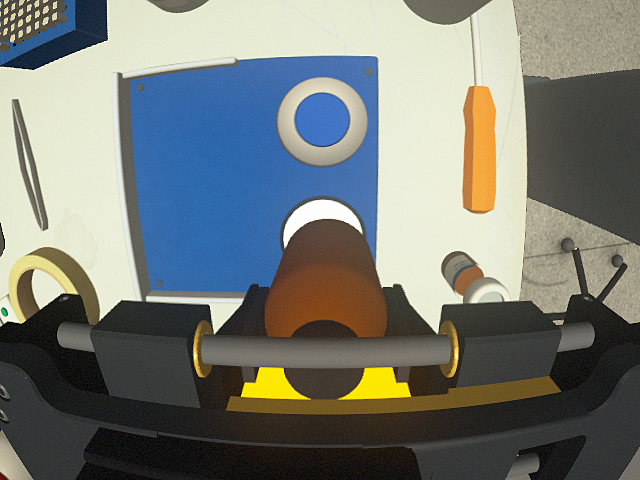

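The white bottle is back within 1 mm, cap at (322,120). The amber bottle at (325,280) is above its spot. I'll lower it to z ≈ 0.088.

{"api": "drive_tool", "payload": {
  "rows": [
    [0, 1, 0, -15, 0, 0, 0],
    [0, 0, 0, -12, 0, 0, 0],
    [0, 0, 0, -5, 0, 0, 0],
    [0, 0, 0, 0, 0, 0, 0],
    [0, 0, 0, 0, 0, 0, 0]
  ]
}}

```text
time_s: 30.98
tcp_pos: [0.5295, 0.042, 0.0944]
ee_rot: [[-0.099, -0.995, 0.001], [-0.995, 0.099, 0.0], [-0.0, -0.001, -1.0]]
wrist_force: [-0.4, -0.6, -1.0]
gripper_width: 0.627
gripper_force: 30.0
```

{"api": "drive_tool", "payload": {
  "rows": [
    [0, -1, -1, -4, 0, 0, 0],
    [0, 0, 0, -2, 0, 0, 0],
    [0, 0, 0, 0, 0, 0, 0],
    [0, 0, 0, 0, 0, 0, 0]
  ]
}}

```text
time_s: 31.32
tcp_pos: [0.5279, 0.0407, 0.0879]
ee_rot: [[-0.1, -0.995, 0.0], [-0.995, 0.1, 0.0], [-0.0, -0.0, -1.0]]
wrist_force: [0.1, 0.7, -1.4]
gripper_width: 0.629
gripper_force: 30.0
```

{"api": "drive_tool", "payload": {
  "rows": [
    [70, 0, 0, 0, 0, 0, 0],
    [80, 0, 0, 0, 0, 0, 0],
    [100, 0, 0, 0, 0, 0, 0],
    [100, 0, 0, 0, 0, 0, 0],
    [100, 0, 0, 0, 0, 0, 0]
  ]
}}

```text
time_s: 31.73
tcp_pos: [0.5281, 0.0408, 0.0879]
ee_rot: [[-0.1, -0.995, 0.001], [-0.995, 0.1, 0.0], [-0.0, -0.001, -1.0]]
wrist_force: [0.3, -0.7, -0.1]
gripper_width: 0.912
gripper_force: 0.0
```

{"api": "drive_tool", "payload": {
  "rows": [
    [100, 0, 0, 10, 0, 0, 0],
    [100, 0, 0, 30, 0, 0, 0],
    [100, 0, 0, 40, 0, 0, 0],
    [100, 0, 0, 40, 0, 0, 0],
    [100, 0, 0, 40, 0, 0, 0]
  ]
}}

```text
time_s: 32.15
tcp_pos: [0.5274, 0.0405, 0.2504]
ee_rot: [[-0.1, -0.995, 0.001], [-0.995, 0.1, -0.0], [0.0, -0.001, -1.0]]
wrist_force: [0.2, 0.1, 0.0]
gripper_width: 0.999
gripper_force: 0.0
```

{"api": "drive_tool", "payload": {
  "rows": [
    [100, -10, -40, 10, 0, 0, 0],
    [100, -10, -40, 10, 0, 0, 0],
    [100, -10, 0, 0, 0, 0, 0],
    [100, 0, 0, 0, 0, 0, 0],
    [100, 0, 0, 0, 0, 0, 0]
  ]
}}

```text
time_s: 32.57
tcp_pos: [0.4979, -0.038, 0.2679]
ee_rot: [[-0.1, -0.995, 0.001], [-0.995, 0.1, 0.0], [-0.0, -0.001, -1.0]]
wrist_force: [-0.4, 0.1, 0.1]
gripper_width: 1.001
gripper_force: 0.0
```

```bash
python3 - <<'E'
from h import *
s=sense(); c=capture("wrist"); W=wworld(c,s); save(c,"w11"); print(s["time_s"],np.round(s["tcp_pos"],4))
k=(c["z_map"]>0)
for n,lo,hi,x0,x1,y0,y1 in(("white",.09,.11,.48,.56,-.09,0),("amber",.112,.13,.49,.57,0,.08),("reader",.03,.05,.44,.56,-.34,-.2)):
    q=W[k&(W[...,2]>lo)&(W[...,2]<hi)&(W[...,0]>x0)&(W[...,0]<x1)&(W[...,1]>y0)&(W[...,1]<y1)]
    if len(q): print(n,len(q),cv2.minEnclosingCircle((q[:,:2]*1000).astype(np.float32)) if n!="reader" else cv2.minAreaRect((q[:,:2]*1000).astype(np.float32)))
E
```

```text
32.5667 [ 0.4979 -0.038   0.2679]
white 678 ((519.84326171875, -45.253196716308594), 12.698789596557617)
amber 892 ((526.880126953125, 39.62437438964844), 14.979446411132812)
reader 2259 ((499.07208251953125, -242.67579650878906), (64.75527954101562, 45.565547943115234), 4.2697248458862305)
```

View pics/w11.png

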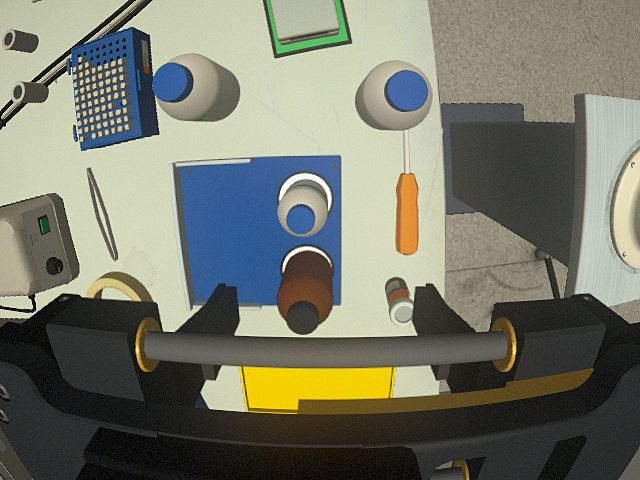

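Both bottles stand upright on their spots, caps at (300,218) and (303,317), each within about 1 mm of where it started. The reader is on the pad at (308,18), the vial and screwdriver are untouched, and the gripper is clear.

```bash
python3 -c "
from h import *
print(finish_job())"
```

```text
the job is handed in; nothing more can be done
None
```

The job is handed in, with no verdict returned: by the last wrist-camera measurements both bottles stand upright within about 1 mm of where they started, the reader was about 1.6 mm off the pad's centre and square to it when released, and the vial and screwdriver were left alone.

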